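# Unload the gel-cassette dryer

### The job

The glass cassettes in the dryer are dry: switch the dryer off first, fold its clear hood all the way down toward you, and lift each cassette straight up out of its slot and stand it in a slot of its own in the storage rack, fully down. When the dryer is empty push the hood back up until it is fully closed, and leave the dryer off. Set the glass down gently, never drop it or let it topple, and leave the bench timer where it lies.

Things in the scene. Friction and masses are not known exactly. Their poses are not given: they have to be found in the camera images.
- switch_press (a point): The dryer's main switch: a black rocker, 44 mm front to back, 24 mm across, on the grey console at the dryer's left end (seen from the robot). This point is on its top face toward the raised front end, 13 mm in front of the pivot; it goes down 5 mm as the switch goes off. The bezel round the rocker lies 10 mm below this point (switch on), the console's top 13 mm.
- dryer_switch (a joint): The rocker's angle: 0 = on (front end raised), 0.4 = off (front end fully down). It stays where it is left; about 3 N on the raised end tips it.
- dryer: The cassette dryer, fixed to the bench: white deck 190 mm deep (x) by 276 mm wide (y), 32 mm high; white blower housing along its rear, 132 mm high; grey console 54 mm wide, 95 mm high, at its left end (own +y). Origin: on the bench, middle of its depth, 132 mm from its right end. Own -x is its front, toward the robot; own z up.
- dryer_slot0 (a point): Floor middle of the dryer's first slot (the right-most), 34 mm above the bench. Five such steel slots stand under the hood, 42 mm apart along the dryer's own +y, 60 mm behind the hinge line; each is 11 mm wide (flared above), of sheet fins that rise to 64 mm above the bench, with low end stops 77 mm apart (own x). A cassette stands upright in each slot in use.
- dryer_hood (a joint): Angle of the hood: 0 = closed, 1.57 = folded fully down to the front. A clear plastic cover (front, top, two sides; open behind and below) 122 mm deep, 202 mm wide, 116 mm high, with aluminium edges, hinged along the lower edge of its front. Friction in the hinge: it stays about where it is left; 2 to 5 N at the bar move it.
- hood_hinge (a point): The middle of the hood's hinge line, 36 mm above the bench at the dryer's front; the line runs along the dryer's own y. It stays put; axes as the dryer's.
- hood_bar (a point): The middle of the hood's handle: a steel bar 12 mm thick and 80 mm long, along the hinge line's direction, on two posts, its axis 30 mm above the hood's top face. With the hood closed it lies 55 mm behind and 146 mm above the hinge line; it turns with the hood, as do the point's axes (x to the hood's rear, z to its top).
- hood_rear_edge (a point): The middle of the rear edge of the hood's top face, 67 mm behind the bar; closed, 122 mm behind and 116 mm above the hinge line. Folded down, the top face stands upright, facing the robot, with this edge uppermost; it and the hood's sides then reach 158 mm above the bench in front of the dryer, from the hinge line to 116 mm before it: carry things over them.
- rack: The storage rack, a loose aluminium stand of 0.9 kg, 100 mm (own x) by 210 mm (own y), 44 mm high. Origin: centre of its underside. Five upright slots side by side along own y, 42 mm apart, empty at the start.
- rack_slot0 (a point): Slot 0 of the storage rack: middle of the slot's floor, 10 mm above the rack's underside, -84 mm along the rack's own y. The slot is 12 mm wide (own y), flaring to 23 mm at its mouth 34 to 44 mm above the underside; end stops 77 mm apart (own x), 26 mm above the underside.
- rack_slot1 (a point): Slot 1 of the storage rack: middle of the slot's floor, 10 mm above the rack's underside, -42 mm along the rack's own y. The slot is 12 mm wide (own y), flaring to 23 mm at its mouth 34 to 44 mm above the underside; end stops 77 mm apart (own x), 26 mm above the underside.
- rack_slot2 (a point): Slot 2 of the storage rack: middle of the slot's floor, 10 mm above the rack's underside, +0 mm along the rack's own y. The slot is 12 mm wide (own y), flaring to 23 mm at its mouth 34 to 44 mm above the underside; end stops 77 mm apart (own x), 26 mm above the underside.
- rack_slot3 (a point): Slot 3 of the storage rack: middle of the slot's floor, 10 mm above the rack's underside, +42 mm along the rack's own y. The slot is 12 mm wide (own y), flaring to 23 mm at its mouth 34 to 44 mm above the underside; end stops 77 mm apart (own x), 26 mm above the underside.
- rack_slot4 (a point): Slot 4 of the storage rack: middle of the slot's floor, 10 mm above the rack's underside, +84 mm along the rack's own y. The slot is 12 mm wide (own y), flaring to 23 mm at its mouth 34 to 44 mm above the underside; end stops 77 mm apart (own x), 26 mm above the underside.
- cas_0_mid (a point): The centre of a glass cassette: two glass panes in a thin black edging, 70 mm wide (own x), 8 mm thick (own y), 95 mm high (own z), 0.12 kg. It stands upright in one of the dryer's slots at the start, its lower edge 47.5 mm below this point; which slot varies. Not every cassette is there each time.
- cas_1_mid (a point): The centre of a glass cassette: two glass panes in a thin black edging, 70 mm wide (own x), 8 mm thick (own y), 95 mm high (own z), 0.12 kg. It stands upright in one of the dryer's slots at the start, its lower edge 47.5 mm below this point; which slot varies. Not every cassette is there each time.
- cas_2_mid (a point): The centre of a glass cassette: two glass panes in a thin black edging, 70 mm wide (own x), 8 mm thick (own y), 95 mm high (own z), 0.12 kg. It stands upright in one of the dryer's slots at the start, its lower edge 47.5 mm below this point; which slot varies. Not every cassette is there each time.
- cas_3_mid (a point): The centre of a glass cassette: two glass panes in a thin black edging, 70 mm wide (own x), 8 mm thick (own y), 95 mm high (own z), 0.12 kg. It stands upright in one of the dryer's slots at the start, its lower edge 47.5 mm below this point; which slot varies. Not every cassette is there each time.
- cas_4_mid (a point): The centre of a glass cassette: two glass panes in a thin black edging, 70 mm wide (own x), 8 mm thick (own y), 95 mm high (own z), 0.12 kg. It stands upright in one of the dryer's slots at the start, its lower edge 47.5 mm below this point; which slot varies. Not every cassette is there each time.
- timer_mid (a point): A bench timer, 66 x 66 x 21 mm, lying near the work; this point 10 mm above its underside. To be left alone.

How it is judged:
By the outcome, as a careful person would: the job done as asked, in the order asked, and still so for the second after the job is handed in, with the robot touching nothing.
Of cas_0, cas_1, cas_2, cas_3, cas_4 only 3 to 5 are there at a start; the rules pass over those that are not, and their reading is None.
At some moment in a run one of rack may be knocked a few centimetres aside while the robot is not near it.
It also fails if it takes over 210 s, if anything falls off the work surface, if the arm or the gripper's body presses on something with over 40 N, if the wrist force passes 120 N, or if a joint passes its speed limit or range.

### The arm

A 6-joint arm with a two-finger parallel gripper is mounted at the origin on a cart in front of the work surface, level with it; the furniture and walls round the work are solid. World frame = base frame: x ahead of the robot, y to its left, z up, the work surface at z = 0. Lengths are in m, angles in rad, forces in N, time in s.
With the tool pointing down it reaches from about 0.425 to 0.95 m from the base axis. Payload 3.5 kg.
Tool frame: the origin (TCP) lies midway between the tips of the shut fingers; the grasp point (between the pads) lies 19 mm behind it; z points along the fingers, y is the line along which they close (so a half turn about z gives the same grasp; the last joint's range is limited). The gripper opens to 85 mm and grips with 20 to 120 N. Pads are 22 mm wide; open, the fingers measure 114 mm over their backs; the gripper's body (76 mm by 85 mm) begins 54 mm behind the grasp point. The pads swing forward as they close: fully open they stand 13 mm farther back than shut.
Start: joints at [-1.384, 0.286, 1.577, -0, 1.279, -0.15], TCP at [0.223, -0.637, 0.2] pointing down, gripper open.
Joint ranges: [-2.77, 2.77], [-0.9, 2.22], [0.21, 2.48], [-1.53, 4.67], [0.24, 2.81], [-2.84, 2.84]. Speed limits (rad/s): [2.79, 2.79, 3.14, 3.14, 3.14, 3.14].

### API

Orientations are given as a unit quaternion [x, y, z, w].
In Python, from plant import ctrl gives the robot as it stands. The module is installed in compiled form; this text tells all that it offers.
- The arm moves only by the shell command python3 -m inch 'ROWS' [FORCE]. ROWS is JSON, a list of rows, each a list of 5 numbers: the closure, from 0 (fully open) to 1 (shut), then the shift along the tool's x, y, z in m, then the turn about the tool's z in degrees. A call has 1 to 5 rows; each row is the pose to reach, as a shift and turn from the pose commanded when the call began, along the tool's axes at that moment; what a row does not reach only later rows make up. A row lasts 1/12 s, in which the tool goes at most 41.7 mm and 7.16 degrees, less where a joint would pass 70% of its speed; a pose out of reach is approached as far as the arm can. A call with a gripper value outside its range is refused whole. The fingers move at their own pace and stop on an object; FORCE is the grip in N (left out, the last holds). Time passes only in rows, so rows that repeat a pose let the fingers close. It gives the time, the measured TCP pose, the force, the opening and the grip force at its end, in the units of the state.
- ctrl.get_state(): the state, without advancing time (a new reading comes with each control period).
- ctrl.read_camera(name): name is "side" or "top" or "wrist"; returns a dict with "pixels" (384x512x3 uint8, red, green, blue), "depth" (384x512 float32, m along the optical axis (not along the pixel's ray), 0 where there is no reading), "fx", "fy", "cx", "cy" (pixels), "xyz" and "rotation" of the camera in the world; the wrist camera has in their place "mount" (4x4, takes a point from camera to tool coordinates, whose origin is the TCP and whose axes are the flange's). Camera axes: x right, y down, z forward; pixel columns grow to the right and rows downward; lengths in m; the calibration is good to about 2 mm. A picture is of the moment at which its call begins: read the wrist's pose just before it.
- ctrl.sign_off(): hands the job in; it is judged then, once.
Trained networks look in a picture, given as the dict that the camera call returned (one of the last four; its "shot" number tells which), for a name from the list of things; names that differ only in an ending like _2 or _b are one class to them, and where a whole thing is asked for, a point or a joint stands for the part that bears it (a point fixed in the world has none). Each returns a list of dicts, best first, with "score" (0 to 1); they miss things now and then, are a little off and sometimes report something else, mostly with a low value. They report only what shows in the picture. A call takes as long as a camera call.
- ctrl.spot_in(query, picture): "at" ([column, row] in pixels, amid what is visible of it).
- ctrl.tip_of(query, picture): "at" ([column, row] in pixels: a listed point, or the origin of a listed thing).
The state is a dict: "time": time; "qpos": joint angles; "dq": joint speeds; "joint_efforts": joint torques, N m; "eef_pos": TCP position; "tcp_rot": TCP orientation; "contact_force": force on the tool from outside, world axes, zero at the start; "wrist_torque": the same for the moment, N m; "opening": opening from 0.0 (shut) to 1.0 (fully open); "finger_force": force on a finger pad.
Only numpy, scipy, OpenCV 4.12 (cv2) and the standard library are available. Lean on these libraries where they do the work, as an engineer would, in place of code of your own. Each camera call takes 0.05 s, during which the arm holds its last target. There are 200 camera calls.

## Working session

There is one attempt and no reset: what is moved stays moved. The work goes in short steps, Python scripts to look and compute and a shell command to move; the robot and the scene stay as the last step left them, time stands still between calls to the robot, and variables do not carry over. Pictures are saved under pics/ and viewed, at most 14 in all, crops included, and the job is handed in when it is done.

```bash
mkdir -p pics
cat > h.py <<'E'
import numpy as np, cv2, json
from scipy.spatial.transform import Rotation as R
from plant import ctrl
def cam(n):
    s=ctrl.get_state(); p=ctrl.read_camera(n)
    if n=='wrist':
        T=np.eye(4);T[:3,:3]=R.from_quat(s['tcp_rot']).as_matrix();T[:3,3]=s['eef_pos']
        p['T']=T@np.array(p['mount'])
    else:
        T=np.eye(4);r=np.array(p['rotation']);T[:3,:3]=r if r.shape==(3,3) else R.from_quat(r).as_matrix();T[:3,3]=p['xyz'];p['T']=T
    return p
def ray(p,uv):
    d=np.array([(uv[0]-p['cx'])/p['fx'],(uv[1]-p['cy'])/p['fy'],1]);return p['T'][:3,3],p['T'][:3,:3]@d
def atz(p,uv,z):
    o,d=ray(p,uv);return o+d*(z-o[2])/d[2]
def atd(p,uv):
    u,v=int(round(uv[0])),int(round(uv[1]));o,d=ray(p,uv);return o+d*p['depth'][v,u]
def cloud(p):
    v,u=np.mgrid[:384,:512];z=p['depth']
    c=np.stack([(u-p['cx'])/p['fx']*z,(v-p['cy'])/p['fy']*z,z],-1)
    return c@p['T'][:3,:3].T+p['T'][:3,3]
def tri(a,ua,b,ub):
    oa,da=ray(a,ua);ob,db=ray(b,ub)
    x=np.linalg.lstsq(np.c_[da,-db],ob-oa,rcond=None)[0]
    A=oa+da*x[0];B=ob+db*x[1];return (A+B)/2,np.linalg.norm(A-B)
def save(p,n): cv2.imwrite('pics/'+n+'.png',cv2.cvtColor(p['pixels'],cv2.COLOR_RGB2BGR))
E
cat > a.py <<'E'
from h import *
np.set_printoptions(precision=3,suppress=True)
t=cam('top');s=cam('side');save(t,'top0');save(s,'side0')
print(ctrl.get_state())
print(t['T'],s['T'])
for q in ['switch_press','dryer','dryer_slot0','hood_hinge','hood_bar','hood_rear_edge','rack','rack_slot0','rack_slot4','cas_0_mid','timer_mid']:
    for n,p in (('top',t),('side',s)):
        for d in ctrl.tip_of(q,p)[:6]:
            if d['score']>.2: print(q,n,round(d['score'],2),np.round(d['at'],1),atd(p,d['at']))
E
python3 a.py
```

```text
{'time': 0.1, 'qpos': array([-1.384,  0.287,  1.578, -0.   ,  1.279, -0.15 ]), 'dq': array([-0.   , -0.002, -0.002, -0.   , -0.001,  0.001]), 'joint_efforts': array([  0.001, -40.73 , -29.37 ,  -0.   ,   0.003,   0.   ]), 'eef_pos': array([ 0.223, -0.636,  0.199]), 'tcp_rot': array([ 0.986,  0.168, -0.   , -0.001]), 'contact_force': array([-0.849,  0.156,  0.454]), 'wrist_torque': array([0.027, 0.   , 0.024]), 'finger_force': 0.0, 'opening': 1.006600751472079}
[[ 0.087 -0.971  0.222  0.373]
 [-0.996 -0.086  0.013 -0.033]
 [ 0.007 -0.223 -0.975  1.228]
 [ 0.     0.     0.     1.   ]] [[-0.89  -0.184  0.418  0.23 ]
 [-0.457  0.37  -0.809  0.654]
 [-0.006 -0.911 -0.413  0.482]
 [ 0.     0.     0.     1.   ]]
switch_press top 0.68 [162.2 196.4] [0.602 0.284 0.111]
switch_press side 0.71 [162.6 265.9] [0.606 0.286 0.108]
dryer side 0.9 [180.9 269. ] [0.583 0.266 0.095]
dryer_slot0 top 0.62 [244.7 193.2] [0.622 0.05  0.151]
hood_hinge top 0.75 [215.5 212.7] [0.583 0.141 0.026]
hood_hinge top 0.63 [337.1 246.4] [ 0.517 -0.231  0.009]
hood_hinge side 0.94 [220.2 254.6] [0.586 0.14  0.045]
ho
[... 1103 characters left out ...]
.546 -0.293  0.007]
rack_slot4 top 0.9 [326.3 243.4] [ 0.522 -0.198  0.011]
rack_slot4 top 0.86 [352.3 244.2] [ 0.527 -0.276  0.008]
rack_slot4 top 0.8 [311.9 244.7] [ 0.515 -0.155  0.008]
rack_slot4 top 0.69 [339.  243.2] [ 0.527 -0.236  0.01 ]
rack_slot4 top 0.62 [363.6 243.5] [ 0.532 -0.309  0.011]
rack_slot4 top 0.57 [161.7 196.5] [0.601 0.285 0.111]
rack_slot4 side 0.76 [297.4 214.5] [ 0.527 -0.156  0.01 ]
rack_slot4 side 0.73 [305.4 212.6] [ 0.5   -0.143  0.029]
rack_slot4 side 0.61 [315.9 191.6] [ 0.513 -0.266  0.037]
rack_slot4 side 0.58 [307.9 195.1] [ 0.546 -0.293  0.007]
timer_mid top 0.8 [315.6 173.9] [ 0.734 -0.152  0.016]
timer_mid side 0.63 [305.2 203.8] [ 0.531 -0.23   0.009]
```

View pics/top0.png

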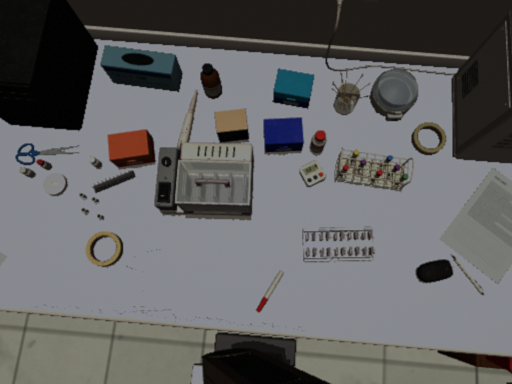

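View pics/side0.png

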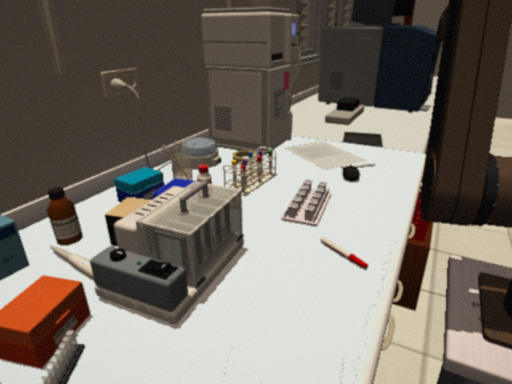

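The top view shows the dryer at about (213,180), the rack at (338,243), the timer at (313,173) and the switch at (163,190). The network points agree with this and with the given heights. I'll go toward the switch.

```bash
cat > go.py <<'E'
import sys;from h import *
# target x y z heading(deg) -> shift in tool axes, turn
s=ctrl.get_state();M=R.from_quat(s['tcp_rot']).as_matrix();a=[float(v) for v in sys.argv[1:]]
h=np.degrees(np.arctan2(M[1,0],M[0,0]));d=M.T@(np.array(a[:3])-s['eef_pos'])
print('t',round(s['time'],2),'pos',np.round(s['eef_pos'],4),'head',round(h,2),'F',np.round(s['contact_force'],1),'open',round(s['opening'],3))
print('shift',np.round(d*1000,1),'mm turn',round((h-a[3]+180)%360-180,2),'rows>=',round(np.linalg.norm(d)/.0417,1))
E
python3 go.py 0.57 0.26 0.30 0; grep -n x /dev/null; python3 -m inch '[[0.5,0,0,-0.04,7],[0.8,0,-0.03,-0.07,14],[1,0.01,-0.07,-0.10,19.3],[1,0.02,-0.11,-0.10,19.3],[1,0.03,-0.15,-0.10,19.3]]'; python3 go.py 0.57 0.26 0.30 0
```

```text
t 1.2 pos [ 0.2231 -0.6371  0.2003] head 19.3 F [0.3 0.3 0.2] open 1.001
shift [ 623.9 -732.   -99.7] mm turn 19.3 rows>= 23.2
time: 1.62
eef_pos: [0.2024, -0.4931, 0.3035]
tcp_rot: [1.0, -0.0, 0.001, 0.003]
contact_force: [0.4, -0.1, -0.6]
opening: 0.303
finger_force: 0.0
t 1.62 pos [ 0.2024 -0.4931  0.3035] head -0.05 F [ 0.4 -0.1 -0.6] open 0.303
shift [ 3.669e+02 -7.535e+02 -3.000e-01] mm turn -0.05 rows>= 20.1
```

```bash
python3 -m inch '[[1,0.025,-0.03,0,0],[1,0.05,-0.06,0,0],[1,0.075,-0.09,0,0],[1,0.10,-0.12,0,0],[1,0.125,-0.15,0,0]]' >/dev/null; python3 -m inch '[[1,0.02,-0.035,0,0],[1,0.04,-0.07,0,0],[1,0.06,-0.105,0,0],[1,0.08,-0.14,0,0],[1,0.10,-0.175,0,0]]'>/dev/null;python3 -m inch '[[1,0.015,-0.038,0,0],[1,0.03,-0.076,0,0],[1,0.045,-0.114,0,0],[1,0.06,-0.152,0,0],[1,0.075,-0.19,0,0]]'>/dev/null;python3 -m inch '[[1,0.015,-0.038,0,0],[1,0.03,-0.076,0,0],[1,0.045,-0.114,0,0],[1,0.06,-0.152,0,0],[1,0.067,-0.19,0,0]]'; python3 go.py 0.57 0.26 0.30 0
cat > b.py <<'E'
from h import *;import sys
np.set_printoptions(precision=4,suppress=True)
n=sys.argv[1];w=cam('wrist');save(w,n)
for q in sys.argv[2:]:
    for d in ctrl.tip_of(q,w)[:6]:
        if d['score']>.2: print(q,round(d['score'],2),np.round(d['at'],1),atd(w,d['at']))
np.savez('pics/'+n,c=cloud(w),px=w['pixels'])
E
python3 b.py w1 switch_press hood_hinge hood_bar hood_rear_edge dryer_slot0 cas_0_mid
```

```text
time: 3.28
eef_pos: [0.5705, 0.2139, 0.3001]
tcp_rot: [1.0, -0.0, 0.0, 0.0]
contact_force: [0.5, 0.1, -0.7]
opening: -0.002
finger_force: 0.0
t 3.28 pos [0.5705 0.2139 0.3001] head -0.0 F [ 0.5  0.1 -0.7] open -0.002
shift [ -0.5 -46.1   0. ] mm turn -0.0 rows>= 1.1
switch_press 0.91 [191.8 130.2] [0.6042 0.284  0.1084]
hood_bar 0.57 [344.2  97.2] [0.64   0.1435 0.1899]
hood_rear_edge 0.83 [340.7  14.9] [0.707  0.1424 0.1523]
```

View pics/w1.png

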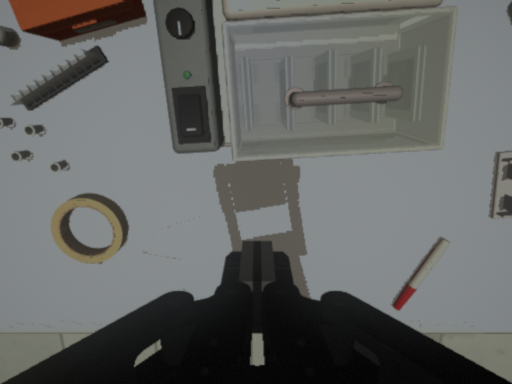

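The picture shows the rocker at (192,115), its front end lower at (191,135), the bar from (295,98) to (400,92), and the hood tilted about 3°. I'll go down over the switch and fit the dryer yaw.

```bash
python3 -m inch '[[1,0.01,-0.02,0.035,0],[1,0.02,-0.04,0.07,0],[1,0.028,-0.06,0.105,0],[1,0.028,-0.07,0.14,0],[1,0.028,-0.07,0.17,0]]' >/dev/null; python3 -m inch '[[1,0,0,0.01,0],[1,0,0,0.014,0],[1,0,0,0.018,0],[1,0,0,0.022,0],[1,0,0,0.022,0]]'
python3 - <<'E'
from h import *
d=np.load('pics/w1.npz');c=d['c'].reshape(-1,3)
m=(c[:,2]>.178)&(c[:,2]<.2)&(c[:,1]<.25)&(c[:,0]>.6)&(c[:,0]<.68);b=c[m]
print(m.sum(),b.min(0),b.max(0),b.mean(0),'bar slope',np.degrees(-np.polyfit(b[:,1],b[:,0],1)[0]))
s=c[(c[:,2]>.09)&(c[:,2]<.12)&(c[:,1]>.25)&(c[:,1]<.32)&(c[:,0]>.5)];print(s.min(0),s.max(0),len(s))
t=c[(c[:,2]>.146)&(c[:,2]<.158)&(c[:,0]<.71)];print('hoodtop',t.min(0),t.max(0))
E
```

```text
time: 4.47
eef_pos: [0.5988, 0.2816, 0.1101]
tcp_rot: [1.0, -0.001, 0.002, -0.0]
contact_force: [-0.6, 0.8, -0.3]
opening: 0.002
finger_force: 0.0
1630 [0.63275408 0.09495557 0.17974904] [0.64871938 0.1859945  0.19045557] [0.64084864 0.14116283 0.18744753] bar slope 3.4242334925834204
[0.57622079 0.25724455 0.09000461] [0.73231039 0.31967973 0.11129523] 7584
hoodtop [0.57910265 0.03575419 0.14920209] [0.7099967 0.2456248 0.1577342]
```

```bash
python3 -m inch '[[1,0,0,0.003,0],[1,0,0,0.006,0],[1,0,0,0.007,0],[1,0,0,0.007,0]]'; python3 -m inch '[[1,0,0,0.001,0],[1,0,0,0.0025,0],[1,0,0,0.0025,0]]'
```

```text
time: 4.8
eef_pos: [0.5975, 0.2819, 0.1011]
tcp_rot: [1.0, -0.0, -0.0, 0.0]
contact_force: [-0.2, -0.9, -1.2]
opening: 0.002
finger_force: 0.0
time: 5.05
eef_pos: [0.5974, 0.2819, 0.0984]
tcp_rot: [1.0, 0.0, -0.0, 0.0]
contact_force: [0.4, -0.3, -0.7]
opening: 0.002
finger_force: 0.0
```

```bash
python3 -m inch '[[1,0,0,0.001,0],[1,0,0,0.002,0],[1,0,0,0.002,0]]'; python3 -m inch '[[1,-0.005,0,-0.04,0],[1,-0.01,0,-0.08,0],[1,-0.02,0,-0.10,0],[1,-0.04,0,-0.10,0],[1,-0.04,0,-0.10,0]]'|head -2; python3 b.py w2 switch_press
python3 - <<'E'
import numpy as np,cv2
from h import *
im=cv2.imread('pics/w2.png');
d=np.load('pics/w2.npz');c=d['c'];m=(c[...,1]>.262)&(c[...,1]<.305)&(c[...,0]>.57)&(c[...,0]<.65)&(c[...,2]>.08)
v,u=np.where(m);x=im[v.min():v.max(),u.min():u.max()];cv2.imwrite('pics/w2c.png',cv2.resize(x,None,fx=4,fy=4))
for X in np.arange(.575,.65,.004):
    k=m&(abs(c[...,0]-X)<.002)&(abs(c[...,1]-.283)<.006);print(round(X,3),np.round(np.median(c[k][:,2]),4) if k.any() else None)
E
```

```text
time: 5.3
eef_pos: [0.5974, 0.2819, 0.0964]
tcp_rot: [1.0, -0.0, -0.0, 0.0]
contact_force: [-0.2, -0.3, -0.0]
opening: -0.0
finger_force: 0.0
time: 5.72
eef_pos: [0.5566, 0.2827, 0.1995]
switch_press 0.82 [255.6 126.3] [0.6049 0.2842 0.1082]
0.575 0.3057
0.579 0.0942
0.583 0.0954
0.587 0.0959
0.591 0.0982
0.595 0.0982
0.599 0.1087
0.603 0.1088
0.607 0.1078
0.611 0.1068
0.615 0.1062
0.619 0.1053
0.623 0.1046
0.627 0.1037
0.631 0.374
0.635 0.102
0.639 0.1013
0.643 0.098
0.647 0.0981
```

View pics/w2c.png

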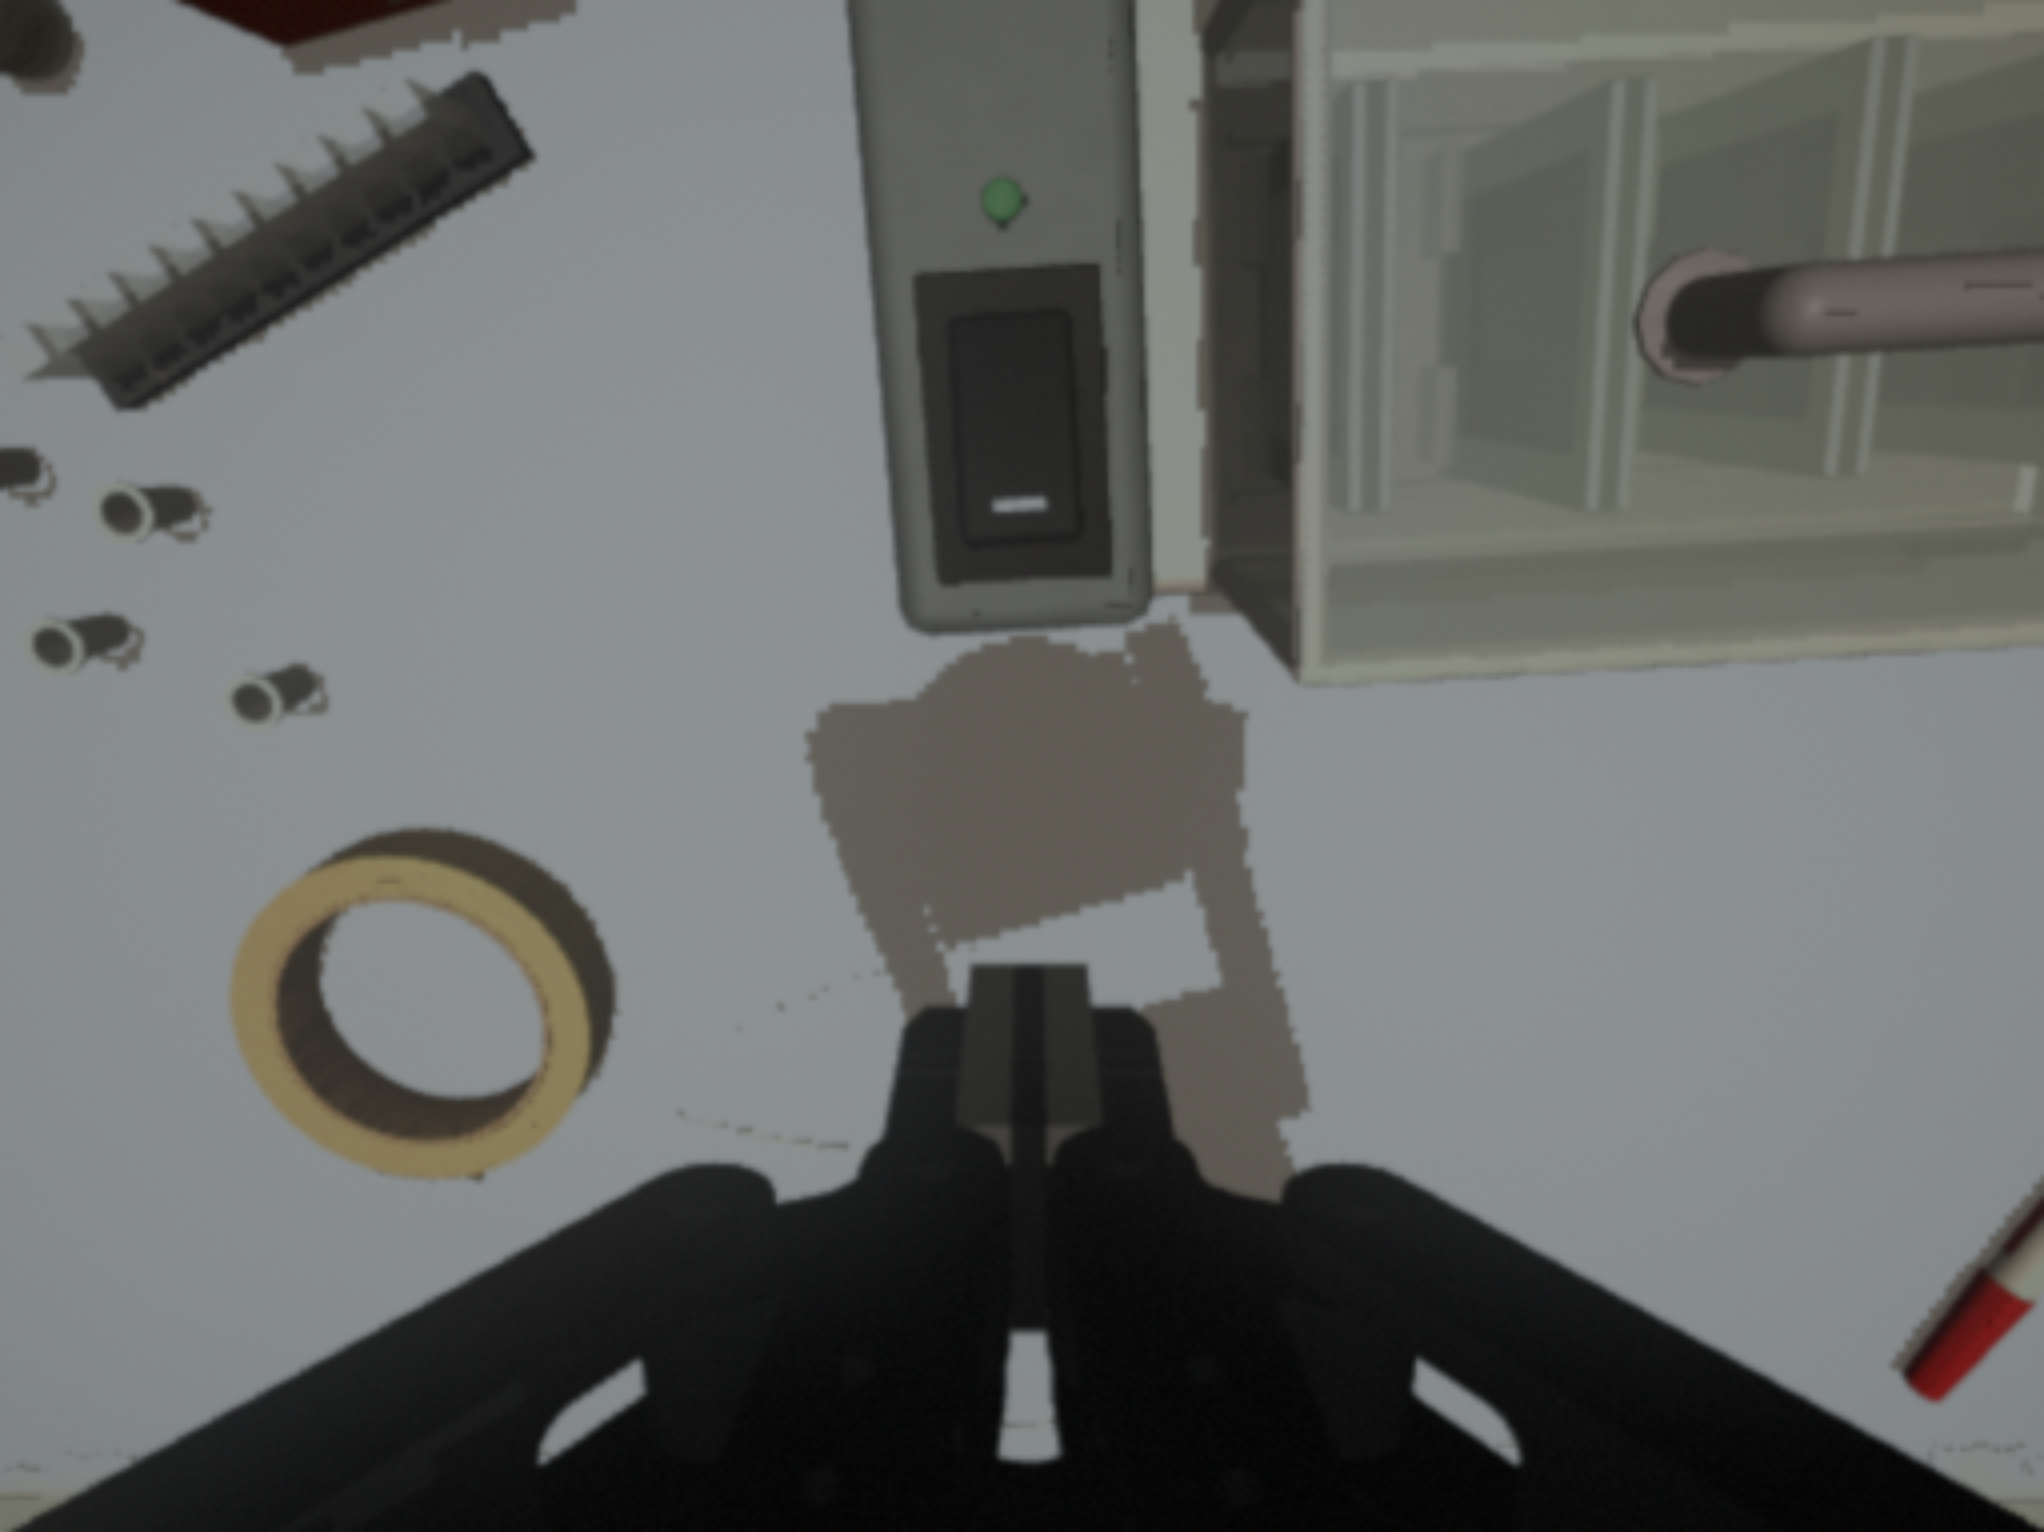

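The rocker is still on: its front is at 0.109 m and the rear at 0.101 m, so I pressed too far forward. I'll press again right at the point.

```bash
python3 -m inch '[[1,0.03,0,0.03,0],[1,0.05,0,0.05,0],[1,0.05,-0.001,0.08,0],[1,0.05,-0.001,0.088,0],[1,0.05,-0.001,0.088,0]]'; python3 -m inch '[[1,0,0,0.004,0],[1,0,0,0.007,0],[1,0,0,0.007,0]]';python3 -m inch '[[1,0,0,0.002,0],[1,0,0,0.003,0],[1,0,0,0.003,0]]'
```

```text
time: 6.23
eef_pos: [0.6047, 0.2816, 0.1029]
tcp_rot: [1.0, -0.0, -0.005, 0.001]
contact_force: [-0.6, -0.5, -0.8]
opening: 0.002
finger_force: 0.0
time: 6.48
eef_pos: [0.6081, 0.2832, 0.1029]
tcp_rot: [1.0, 0.0, 0.001, -0.0]
contact_force: [0.6, 0.1, 0.0]
opening: -0.001
finger_force: 0.0
time: 6.73
eef_pos: [0.6077, 0.283, 0.0994]
tcp_rot: [1.0, 0.0, 0.0, -0.0]
contact_force: [-0.5, -0.0, -0.2]
opening: 0.001
finger_force: 0.0
```

```bash
python3 -m inch '[[1,-0.005,0,-0.04,0],[1,-0.01,0,-0.08,0],[1,-0.03,0,-0.10,0],[1,-0.05,0,-0.10,0],[1,-0.05,0,-0.10,0]]'|head -2; python3 b.py w3
python3 - <<'E'
from h import *
c=np.load('pics/w3.npz')['c'];m=(c[...,2]>.08)&(c[...,2]<.12)
for X in np.arange(.587,.65,.006):
    k=m&(abs(c[...,0]-X)<.003)&(abs(c[...,1]-.283)<.006);print(round(X,3),np.round(np.median(c[k][:,2]),4) if k.any() else None)
E
```

```text
time: 7.15
eef_pos: [0.5563, 0.2837, 0.202]
0.587 0.096
0.593 0.0982
0.599 0.1087
0.605 0.1083
0.611 0.1068
0.617 0.1057
0.623 0.1047
0.629 0.1034
0.635 0.1021
0.641 0.0995
0.647 0.0979
```

```bash
python3 - <<'E'
from h import *
np.set_printoptions(precision=4,suppress=True)
s=ctrl.get_state();e=s['eef_pos'];print(e)
d=np.load('pics/w3.npz');c=d['c']
for (r,u) in [(243,250),(243,265),(260,250),(275,245),(246,257),(290,240)]: print(r,u,c[r,u]-e)
v,u=np.mgrid[:384,:512];k=(np.linalg.norm(c-e,axis=-1)<.06)&(c[...,2]>.15)
p=c[k]-e;print(k.sum(),p.min(0),p.max(0))
E
python3 -m inch '[[1,0.03,0,0.03,0],[1,0.05,0,0.05,0],[1,0.05,0,0.08,0],[1,0.05,0,0.092,0],[1,0.05,0,0.092,0]]' >/dev/null; python3 -m inch '[[1,0,0,0.001,0],[1,0,0,0.001,0]]'
python3 - <<'E'
from h import *
s=cam('side');im=cv2.cvtColor(s['pixels'][190:330,90:270],cv2.COLOR_RGB2BGR);cv2.imwrite('pics/s1.png',cv2.resize(im,None,fx=4,fy=4,interpolation=cv2.INTER_CUBIC))
T=np.linalg.inv(s['T'])
p=T@np.r_[ctrl.get_state()['eef_pos'],1];print(p[0]/p[2]*s['fx']+s['cx'],p[1]/p[2]*s['fy']+s['cy'])
E
```

```text
[0.5569 0.2833 0.2002]
243 250 [0.0099 0.0039 0.0399]
243 265 [ 0.0099 -0.0028  0.04  ]
260 250 [0.0102 0.0035 0.0561]
275 245 [0.0103 0.0051 0.0677]
246 257 [0.0096 0.0008 0.0422]
290 240 [0.0108 0.0064 0.0781]
1415 [ 0.005  -0.0127  0.0368] [0.0107 0.0146 0.0591]
time: 7.78
eef_pos: [0.6082, 0.2832, 0.107]
tcp_rot: [1.0, 0.0, 0.001, -0.0]
contact_force: [0.5, 0.4, 0.1]
opening: -0.001
finger_force: 0.0
162.30882214115462 264.5243195167718
```

View pics/s1.png

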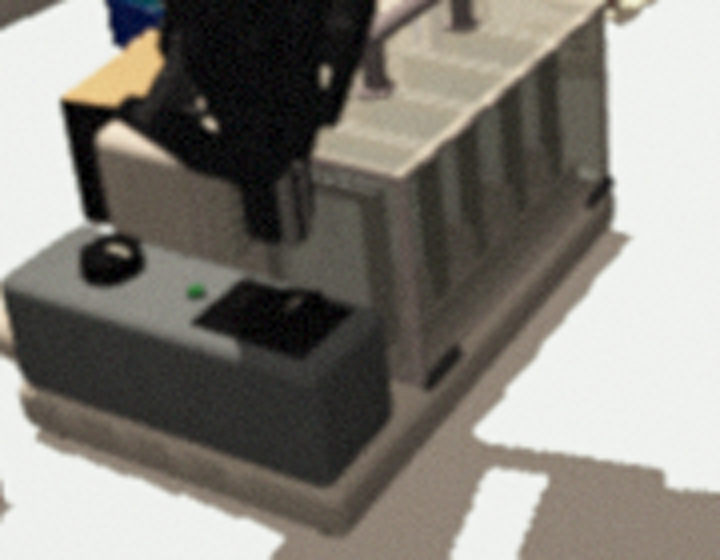

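The side picture shows the fingertips at crop (275,240), about 35–40 mm above the rocker. The wrist depth agrees: the real tips sit about 37 mm behind the reported TCP. I'll go down by feel.

```bash
python3 -m inch '[[1,0,0,0.015,0],[1,0,0,0.025,0],[1,0,0,0.029,0],[1,0,0,0.029,0]]'; python3 -m inch '[[1,-0.001,0,0.003,0],[1,-0.002,0,0.006,0],[1,-0.002,0,0.006,0]]'; python3 -m inch '[[1,0,0,0.001,0],[1,0,0,0.003,0],[1,0,0,0.003,0]]'; python3 -m inch '[[1,0,0,0.001,0],[1,0,0,0.002,0],[1,0,0,0.002,0]]'
```

```text
time: 8.17
eef_pos: [0.6061, 0.2827, 0.0748]
tcp_rot: [1.0, 0.0, -0.002, 0.0]
contact_force: [-0.5, -0.2, 0.1]
opening: -0.004
finger_force: 0.0
time: 8.42
eef_pos: [0.6057, 0.2829, 0.0725]
tcp_rot: [1.0, 0.0, -0.0, 0.0]
contact_force: [-4.1, -1.0, 6.5]
opening: 0.002
finger_force: 3.2
time: 8.67
eef_pos: [0.6053, 0.2829, 0.0718]
tcp_rot: [1.0, 0.0, -0.001, 0.0]
contact_force: [-8.9, -2.9, 14.5]
opening: -0.004
finger_force: 8.2
time: 8.92
eef_pos: [0.6053, 0.2829, 0.0717]
tcp_rot: [1.0, 0.0, -0.001, 0.001]
contact_force: [-12.0, -5.2, 20.9]
opening: -0.001
finger_force: 11.6
```

```bash
python3 -m inch '[[1,-0.005,0,-0.04,0],[1,-0.01,0,-0.08,0],[1,-0.03,0,-0.12,0],[1,-0.05,0,-0.13,0],[1,-0.05,0,-0.13,0]]'|head -3; python3 b.py w4
python3 - <<'E'
from h import *
c=np.load('pics/w4.npz')['c'];m=(c[...,2]>.08)&(c[...,2]<.12)
for X in np.arange(.587,.65,.006):
    k=m&(abs(c[...,0]-X)<.003)&(abs(c[...,1]-.283)<.006);print(round(X,3),np.round(np.median(c[k][:,2]),4) if k.any() else None)
E
```

```text
time: 9.33
eef_pos: [0.556, 0.2843, 0.2023]
tcp_rot: [1.0, 0.001, 0.005, -0.002]
0.587 0.096
0.593 0.0983
0.599 0.1012
0.605 0.1026
0.611 0.1036
0.617 0.1047
0.623 0.1061
0.629 0.1072
0.635 0.1085
0.641 0.0985
0.647 0.0978
```

The switch is now off (front low). Next is the hood: I'll hook the shut fingers behind the bar.

```bash
cat > own.py <<'E'
import sys;from h import *
# dryer-own x,y + TCP z -> same as go.py (hinge-line middle origin, yaw 3.4)
a=[float(v) for v in sys.argv[1:4]];t=np.radians(3.4)
x=.5856+a[0]*np.cos(t)-a[1]*np.sin(t);y=.1377+a[0]*np.sin(t)+a[1]*np.cos(t)
sys.argv[1:]=[str(x),str(y),str(a[2]),'3.4'];exec(open('go.py').read())
E
python3 own.py .078 0 .2; python3 -m inch '[[1,0,0,-0.015,-3.4],[1,0.035,0.025,-0.015,-3.4],[1,0.07,0.05,-0.015,-3.4],[1,0.09,0.085,-0.015,-3.4],[1,0.107,0.12,-0.008,-3.4]]' >/dev/null;python3 -m inch '[[1,0,0.01,0.002,0],[1,0,0.02,0.004,0],[1,0,0.02,0.004,0]]'; python3 own.py .078 0 .141
```

```text
t 9.38 pos [0.5561 0.2837 0.1992] head 0.06 F [ 0.2  0.5 -0.4] open -0.002
shift [107.3 141.4  -0.4] mm turn -3.34 rows>= 4.3
time: 10.05
eef_pos: [0.6631, 0.141, 0.1969]
tcp_rot: [1.0, 0.028, -0.002, 0.0]
contact_force: [0.3, -0.4, 0.4]
opening: 0.001
finger_force: 0.0
t 10.05 pos [0.6631 0.141  0.1969] head 3.26 F [ 0.3 -0.4  0.4] open 0.001
shift [ 0.6 -1.4 55.9] mm turn -0.14 rows>= 1.3
```

```bash
python3 -m inch '[[1,0,-0.001,0.03,0],[1,0,-0.001,0.05,0],[1,0,-0.001,0.056,0],[1,0,-0.001,0.056,0]]'|sed -n 2,4p; python3 -m inch '[[1,-0.015,0,-0.002,0],[1,-0.028,0,-0.004,0],[1,-0.042,0,-0.006,0],[1,-0.055,0,-0.007,0],[1,-0.06,0,-0.007,0]]';python3 -m inch '[[1,-0.018,0,0.001,0],[1,-0.036,0,0.004,0],[1,-0.054,0,0.008,0],[1,-0.07,0,0.014,0],[1,-0.08,0,0.018,0]]'; python3 own.py -.06 0 .131
```

```text
eef_pos: [0.6613, 0.1452, 0.1406]
tcp_rot: [1.0, 0.03, -0.003, -0.0]
contact_force: [0.1, 0.6, 0.1]
time: 10.8
eef_pos: [0.6051, 0.1414, 0.1545]
tcp_rot: [1.0, 0.03, 0.004, -0.0]
contact_force: [2.3, 1.2, 1.6]
opening: -0.003
finger_force: 1.3
time: 11.22
eef_pos: [0.5238, 0.1362, 0.1337]
tcp_rot: [1.0, 0.03, 0.002, -0.0]
contact_force: [3.6, 0.5, -3.5]
opening: -0.003
finger_force: 1.6
t 11.22 pos [0.5238 0.1362 0.1337] head 3.45 F [ 3.6  0.5 -3.5] open -0.003
shift [1.7 2.2 2.8] mm turn 0.05 rows>= 0.1
```

```bash
python3 -m inch '[[1,0.001,0,-0.04,0],[1,0.001,0,-0.08,0],[1,0.04,0,-0.085,0],[1,0.08,0,-0.085,0],[1,0.11,0,-0.085,0]]'|sed -n 2,4p; python3 b.py w5 hood_rear_edge hood_bar; python3 own.py .05 0 .13
```

```text
eef_pos: [0.6368, 0.143, 0.2218]
tcp_rot: [1.0, 0.03, 0.003, -0.0]
contact_force: [-0.5, 0.1, -0.1]
hood_bar 0.86 [259.  358.1] [0.5024 0.1335 0.1707]
t 11.78 pos [0.6349 0.1425 0.2176] head 3.41 F [ 0.1 -0.   0.1] open 0.0
shift [ 0.5  1.9 87.6] mm turn 0.01 rows>= 2.1
```

```bash
python3 -m inch '[[1,0,0,0.035,0],[1,0,0,0.07,0],[1,-0.02,0,0.085,0],[1,-0.045,0,0.087,0],[1,-0.07,0,0.09,0]]'|sed -n 2,4p;  python3 -m inch '[[1,-0.02,0,0.003,0],[1,-0.04,0,0.006,0],[1,-0.055,0,0.01,0],[1,-0.07,0,0.015,0],[1,-0.08,0,0.02,0]]'|sed -n 2,4p;python3 -m inch '[[1,-0.003,0,0,0],[1,-0.006,0,0,0],[1,-0.006,0,0,0]]'|sed -n 2,4p; python3 own.py -.107 0 .107
```

```text
eef_pos: [0.5614, 0.1383, 0.1261]
tcp_rot: [1.0, 0.03, -0.001, -0.0]
contact_force: [-0.1, -0.2, 1.6]
eef_pos: [0.4845, 0.1338, 0.1089]
tcp_rot: [1.0, 0.03, 0.004, -0.0]
contact_force: [22.6, 2.4, 15.3]
eef_pos: [0.4852, 0.1339, 0.1096]
tcp_rot: [0.999, 0.029, 0.013, -0.001]
contact_force: [21.5, 2.6, -14.8]
t 12.87 pos [0.4852 0.1339 0.1096] head 3.36 F [ 21.5   2.6 -14.8] open 0.001
shift [-6.6  2.1  2.4] mm turn -0.04 rows>= 0.2
```

```bash
python3 -m inch '[[1,0.015,0,0,0],[1,0.025,0,-0.04,0],[1,0.025,0,-0.08,0],[1,0.025,0,-0.12,0],[1,0.025,0,-0.16,0]]'|sed -n 2,4p; python3 -m inch '[[0.6,0,0,-0.03,0],[0.6,0,0,-0.06,0],[0.6,0,0,-0.06,0]]'|sed -n 2,5p; python3 b.py w6 hood_rear_edge hood_bar cas_0_mid dryer_slot0; python3 own.py 0 0 .3
```

```text
eef_pos: [0.5015, 0.1348, 0.2698]
tcp_rot: [1.0, 0.03, -0.0, -0.0]
contact_force: [-0.0, 0.1, -0.0]
eef_pos: [0.5045, 0.135, 0.3368]
tcp_rot: [1.0, 0.03, 0.007, -0.0]
contact_force: [0.5, 0.1, 0.9]
opening: 0.399
hood_rear_edge 0.82 [261.4 197.3] [0.4697 0.1283 0.1581]
hood_rear_edge 0.74 [130.2  62.9] [0.603  0.286  0.1008]
hood_bar 0.97 [259.2 205.6] [0.44   0.1285 0.098 ]
dryer_slot0 0.79 [322.8  41.3] [0.646  0.0612 0.0521]
t 13.78 pos [0.5016 0.1345 0.3258] head 3.42 F [-0.2  0.1 -0.5] open 0.398
shift [84.1  1.8 25.5] mm turn 0.02 rows>= 2.1
```

View pics/w6.png

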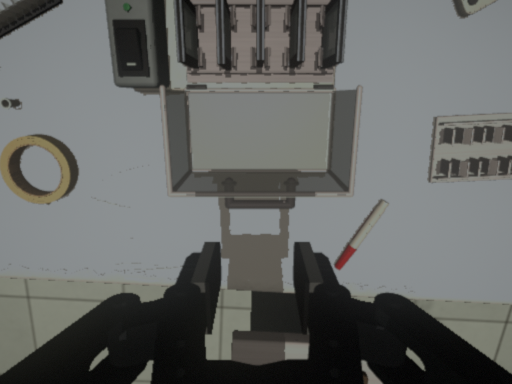

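The hood is fully folded: its rear edge is at own −0.116 m and z 0.158. Dark cassettes show at columns 187–335, so I'll move ahead to measure them.

```bash
python3 -m inch '[[0.6,0.03,0,0,0],[0.6,0.06,0,0,0],[0.6,0.09,0,0,0],[0.6,0.09,0,0,0]]'|sed -n 2,4p; python3 b.py w7 cas_0_mid dryer_slot0;python3 - <<'E'
from h import *
d=np.load('pics/w7.npz');c=d['c'];t=np.radians(3.4)
X=(c[...,0]-.5856)*np.cos(t)+(c[...,1]-.1377)*np.sin(t);Y=-(c[...,0]-.5856)*np.sin(t)+(c[...,1]-.1377)*np.cos(t)
for k in range(5):
    y0=-.084+.042*k;m=(abs(Y-y0)<.018)&(X>.01)&(X<.11)&(c[...,2]>.115)&(c[...,2]<.14)
    if m.sum()>20: print(k,m.sum(),'x',np.percentile(X[m],[1,99]),'y',np.percentile(Y[m],[1,50,99]),'z',np.median(c[m][:,2]))
    else: print(k,m.sum())
E
```

```text
eef_pos: [0.5951, 0.1393, 0.3229]
tcp_rot: [1.0, 0.029, -0.003, 0.0]
contact_force: [-1.3, -0.7, -1.3]
dryer_slot0 0.83 [324.2 107.5] [0.6527 0.0609 0.0739]
0 709 x [0.02594606 0.09499739] y [-0.08854009 -0.08287343 -0.08010627] z 0.12932986112789413
1 617 x [0.02688435 0.09590182] y [-0.04719442 -0.04246754 -0.03882949] z 0.12940470120109338
2 543 x [0.02698196 0.09600239] y [-4.28949880e-03  4.63899180e-05  3.30340047e-03] z 0.12968920633679298
3 596 x [0.02388548 0.09314426] y [0.03693095 0.04052159 0.04519678] z 0.12949667922832922
4 700 x [0.02607945 0.09511696] y [0.07902438 0.08204099 0.08742499] z 0.12930536606880907
```

View pics/w7.png

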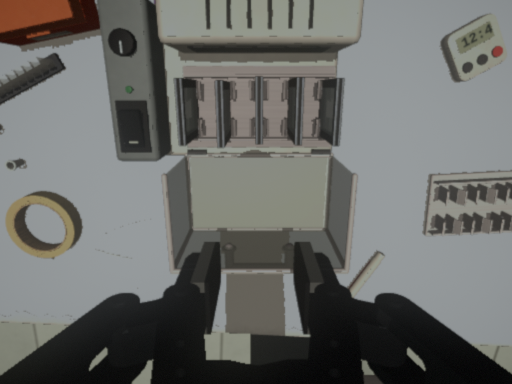

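All five slots are filled, with tops at z 0.1295 and the expected pitch. The rack shows at the right edge (470,205) and the timer at (475,48). I'll grasp slot 0's cassette first.

```bash
python3 own.py .0605 -.084 .15;  python3 -m inch '[[0.7,0.02,0.02,0.035,0],[0.7,0.04,0.05,0.07,0],[0.7,0.05,0.075,0.105,0],[0.7,0.05,0.085,0.14,0],[0.7,0.05,0.085,0.17,0]]'|sed -n 2,5p;  python3 own.py .0605 -.084 .067
```

```text
t 14.27 pos [0.5918 0.1397 0.3256] head 3.4 F [0.1 0.1 0.2] open 0.393
shift [ 54.9  85.6 175.4] mm turn -0.0 rows>= 4.9
eef_pos: [0.6476, 0.0554, 0.1569]
tcp_rot: [1.0, 0.029, 0.001, 0.001]
contact_force: [0.1, 0.7, -0.5]
opening: 0.3
t 14.68 pos [0.6476 0.0554 0.1569] head 3.27 F [ 0.1  0.7 -0.5] open 0.3
shift [ 3.4 -2.  89.9] mm turn -0.13 rows>= 2.2
```

```bash
python3 -m inch '[[0.7,0.005,0,0.03,0],[0.7,0.005,0.0,0.06,0],[0.7,0.005,0,0.08,0],[0.7,0.005,0,0.088,0],[0.7,0.005,0,0.088,0]]' 30;python3 -m inch '[[1,0,0,0,0],[1,0,0,0,0],[1,0,0,0,0],[1,0,0,0,0],[1,0,0,0,0]]' 30; python3 own.py .0605 -.084 .067
```

```text
time: 15.1
eef_pos: [0.65, 0.0585, 0.0673]
tcp_rot: [1.0, 0.03, -0.003, -0.0]
contact_force: [-0.6, 0.7, 0.3]
opening: 0.3
finger_force: 0.0
time: 15.52
eef_pos: [0.654, 0.058, 0.0719]
tcp_rot: [1.0, 0.03, 0.002, 0.0]
contact_force: [0.1, -0.6, 3.3]
opening: 0.083
finger_force: 33.6
t 15.52 pos [0.654  0.058  0.0719] head 3.4 F [ 0.1 -0.6  3.3] open 0.083
shift [-3.1  0.4  4.9] mm turn 0.0 rows>= 0.1
```

```bash
python3 -m inch '[[1,0,0,-0.015,0],[1,0,0,-0.04,0],[1,0,0,-0.08,0],[1,0,0,-0.12,0],[1,0,0,-0.16,0]]';python3 -m inch '[[1,-0.01,0.03,-0.03,0],[1,-0.03,0.065,-0.05,0],[1,-0.055,0.095,-0.05,0],[1,-0.085,0.12,-0.05,0],[1,-0.115,0.14,-0.05,0]]'|sed -n 2,6p;python3 -m inch '[[1,-0.02,0.025,0,0],[1,-0.035,0.05,0,0],[1,-0.035,0.05,0,0]]'|sed -n 2,6p; python3 b.py w8 rack_slot0 rack
```

```text
time: 15.93
eef_pos: [0.6521, 0.0584, 0.2318]
tcp_rot: [1.0, 0.03, -0.0, -0.0]
contact_force: [1.4, 0.1, -1.1]
opening: 0.088
finger_force: 32.9
eef_pos: [0.5451, -0.0902, 0.2813]
tcp_rot: [1.0, 0.029, 0.001, 0.001]
contact_force: [-0.3, -0.5, -1.0]
opening: 0.091
finger_force: 32.9
eef_pos: [0.512, -0.1438, 0.2808]
tcp_rot: [1.0, 0.027, 0.0, 0.001]
contact_force: [-0.1, 0.5, -1.3]
opening: 0.084
finger_force: 33.0
rack_slot0 0.92 [293.8 141.2] [ 0.5248 -0.1922  0.0098]
rack_slot0 0.83 [260.1 144.3] [ 0.5182 -0.1481  0.009 ]
rack_slot0 0.69 [322.3 144.3] [ 0.5229 -0.23    0.0109]
rack_slot0 0.67 [355.  140.1] [ 0.5306 -0.2728  0.0093]
rack_slot0 0.56 [388.3 139.5] [ 0.5339 -0.3162  0.0102]
rack 0.9 [324.2 142.2] [ 0.5259 -0.232   0.0116]
rack 0.31 [20.   9.8] [0.6482 0.0934 0.0892]
```

View pics/w8.png

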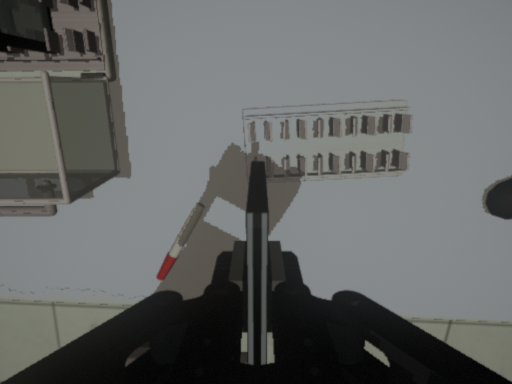

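The picture shows the rack at (325,140), with five slots at columns 260, 294, 322, 355 and 388. The cassette is hanging straight in the grip at column 258. I'll fit the rack pose.

```bash
cat > rack.py <<'E'
from h import *
def fit(c,ctr):
    m=(c[...,2]>.036)&(c[...,2]<.05)&(np.hypot(c[...,0]-ctr[0],c[...,1]-ctr[1])<.16)&(abs(c[...,0]-ctr[0])<.08)
    p=c[m][:,:2].astype(np.float32);r=cv2.minAreaRect(p*1000);return len(p),r
def slots(w):
    d=[x for x in ctrl.tip_of('rack_slot0',w) if x['score']>.35]
    P=np.array([atz(w,x['at'],.010)[:2] for x in d]);return P
if __name__=='__main__':
    np.set_printoptions(precision=4,suppress=True)
    import sys
    w=cam('wrist');c=cloud(w)
    if len(sys.argv)>1: save(w,sys.argv[1])
    P=slots(w);P=P[(P[:,0]<.68)&(P[:,1]<.02)];print(P[np.argsort(-P[:,1])])
    print('fins',fit(c,P.mean(0)))
    for z in (.0425,):
        m=(abs(c[...,2]-.0435)<.003)&(np.hypot(*(c[...,:2]-P.mean(0)).transpose(2,0,1))<.14)
        q=c[m][:,:2];mu=q.mean(0);u,s,v=np.linalg.svd(q-mu,full_matrices=False);a=v[0]*np.sign(v[0][1])
        print('yaw',np.degrees(np.arctan2(-a[0],a[1])),'mu',mu,len(q))
        for e in (a,np.array([a[1],-a[0]])): print('ext',np.percentile((q-mu)@e,[.2,99.8]))
        t=(q-mu)@a; h,b=np.histogram(t,np.arange(-.12,.12,.003));print(h)
E
python3 rack.py
```

```text
[[ 0.5164 -0.1464]
 [ 0.5184 -0.1913]
 [ 0.5267 -0.2345]
 [ 0.5315 -0.2702]
 [ 0.5316 -0.3184]]
fins (2143, ((524.371337890625, -231.96197509765625), (68.23236083984375, 196.827880859375), 6.24505090713501))
yaw 4.23963453800956 mu [ 0.5278 -0.2384] 1455
ext [-0.0922  0.1059]
ext [-0.0384  0.034 ]
[  0   0   0   0   0   0   0   0   0  30 116  62   0   0   0   0   0  17
  71  22   0   0   0  33  99  48   1   0   0   0   0  25  70  21   0   0
   0  31 106  38   0   0   0   0   1  44  70  18   0   0   0  32  87  41
   0   0   0   0   1  51  79  16   0   0   0  26 104  18   0   0   0   0
   0  16  54   7   0   0   0]
```

```bash
cat > rack.py <<'E'
import sys;from h import *
def rackpose(w):
    c=cloud(w);d=[x for x in ctrl.tip_of('rack',w) if x['score']>.3]
    P=np.array([atz(w,x['at'],.010)[:2] for x in ctrl.tip_of('rack_slot0',w) if x['score']>.25])
    k0=[atz(w,x['at'],0)[:2] for x in d];k0=[k for k in k0 if k[1]<0 and k[0]<.7][0]
    m=(abs(c[...,2]-.0425)<.004)&(np.hypot(*(c[...,:2]-k0).transpose(2,0,1))<.125)&(abs(c[...,0]-k0[0])<.065)
    q=c[m][:,:2];best=None
    for a in np.radians(np.arange(-15,25,.25)):
        z=np.exp(4j*np.pi*((q-k0)@[-np.sin(a),np.cos(a)])/.042).mean()
        if best is None or abs(z)>abs(best[0]): best=(z,a)
    z,a=best;ey=np.array([-np.sin(a),np.cos(a)]);ex=np.array([np.cos(a),np.sin(a)])
    ph=(np.angle(-z)/(4*np.pi)*.042)          # slot centre offset mod 21 mm
    t=(q-k0)@ey
    lo,hi=np.percentile(t,[.3,99.7]);mid=(lo+hi)/2
    off=ph+.021*np.round((mid-ph)/.021)
    xs=(q-k0)@ex;xm=np.mean(np.percentile(xs,[.5,99.5]))
    return k0+ey*off+ex*xm,a,dict(R=abs(z),mid=mid,off=off,ext=(lo,hi),xext=np.percentile(xs,[.5,99.5]),n=len(q),k0=k0,P=P[np.argsort(-P[:,1])])
if __name__=='__main__':
    np.set_printoptions(precision=4,suppress=True)
    w=cam('wrist')
    if len(sys.argv)>1: save(w,sys.argv[1])
    C,a,i=rackpose(w);print('C',C,'yaw',np.degrees(a),i)
    for k in range(5): print(k,np.round(C+np.array([-np.sin(a),np.cos(a)])*(.084-.042*k),4))
E
python3 rack.py; python3 go.py .5 -.1 .28 5
```

```text
C [ 0.5245 -0.2316] yaw 6.25 {'R': np.float64(0.8393045078249154), 'mid': np.float64(0.0004093329631157591), 'off': np.float64(0.0006901400079667403), 'ext': (np.float64(-0.09753272044400109), np.float64(0.09835138637023261)), 'xext': array([-0.0336,  0.0341]), 'n': 1748, 'k0': array([ 0.5244, -0.2323]), 'P': array([[ 0.5164, -0.1471],
       [ 0.5228, -0.233 ],
       [ 0.5298, -0.2719],
       [ 0.5374, -0.3161]])}
0 [ 0.5154 -0.1481]
1 [ 0.52   -0.1898]
2 [ 0.5245 -0.2316]
3 [ 0.5291 -0.2733]
4 [ 0.5337 -0.3151]
t 17.0 pos [ 0.5147 -0.1395  0.2796] head 3.49 F [ 0.2  0.  -2. ] open 0.088
shift [-12.2 -40.3  -0.4] mm turn -1.51 rows>= 1.0
```

```bash
python3 go.py .5347 -.3151 .13 6.25;  python3 -m inch '[[1,0.002,0.035,0,-2.8],[1,0.004,0.07,0.01,-2.8],[1,0.006,0.105,0.03,-2.8],[1,0.009,0.14,0.05,-2.8],[1,0.009,0.175,0.07,-2.8]]'|sed -n 2,5p; python3 -m inch '[[1,0,0.001,0.03,0],[1,0,0.001,0.06,0],[1,0,0.001,0.07,0],[1,0,0.001,0.07,0]]'|sed -n 2,5p;python3 go.py .5347 -.3151 .06 6.25
```

```text
t 17.0 pos [ 0.5147 -0.1395  0.2796] head 3.49 F [ 0.2  0.  -2. ] open 0.088
shift [  9.3 176.6 149.5] mm turn -2.76 rows>= 5.6
eef_pos: [0.5347, -0.3155, 0.209]
tcp_rot: [0.998, 0.055, 0.0, 0.0]
contact_force: [1.5, 0.9, -1.1]
opening: 0.085
eef_pos: [0.5319, -0.3134, 0.1351]
tcp_rot: [0.999, 0.054, -0.003, -0.003]
contact_force: [-0.8, 0.0, -0.7]
opening: 0.088
t 17.75 pos [ 0.5319 -0.3134  0.1351] head 6.24 F [-0.8  0.  -0.7] open 0.088
shift [ 3.   2.5 75.1] mm turn -0.01 rows>= 1.8
```

```bash
python3 -m inch '[[1,0,0,0.02,0],[1,0,0,0.04,0],[1,0,0,0.05,0],[1,0,0,0.05,0]]'|sed -n 2,5p;python3 go.py .5347 -.3151 .048 6.25; python3 -m inch '[[1,0,0,0.01,0],[1,0,0,0.02,0],[1,0,0,0.025,0],[1,0,0,0.025,0],[1,0,0,0.025,0]]'|sed -n 2,5p;python3 go.py .5347 -.3151 .048 6.25
```

```text
eef_pos: [0.5333, -0.3143, 0.0886]
tcp_rot: [0.999, 0.055, -0.001, -0.001]
contact_force: [-0.4, 0.1, -1.0]
opening: 0.087
t 18.08 pos [ 0.5333 -0.3143  0.0886] head 6.26 F [-0.4  0.1 -1. ] open 0.087
shift [ 1.4  1.  40.6] mm turn 0.01 rows>= 1.0
eef_pos: [0.5337, -0.3155, 0.0645]
tcp_rot: [0.999, 0.054, -0.0, -0.0]
contact_force: [0.2, -0.5, -2.2]
opening: 0.088
t 18.5 pos [ 0.5337 -0.3155  0.0645] head 6.2 F [ 0.2 -0.5 -2.2] open 0.088
shift [ 1.1 -0.3 16.5] mm turn -0.05 rows>= 0.4
```

```bash
python3 -m inch '[[1,0.001,0,0.006,0],[1,0.001,0,0.011,0],[1,0.001,0,0.014,0],[1,0.001,0,0.014,0]]'|sed -n 2,4p; python3 -m inch '[[1,0,0,0.001,0],[1,0,0,0.002,0],[1,0,0,0.002,0]]'|sed -n 2,4p;python3 -m inch '[[1,0,0,0.001,0],[1,0,0,0.002,0],[1,0,0,0.002,0]]'|sed -n 2,4p
```

```text
eef_pos: [0.5341, -0.315, 0.0495]
tcp_rot: [0.999, 0.054, -0.001, -0.001]
contact_force: [0.2, -0.2, -1.5]
eef_pos: [0.5347, -0.3155, 0.0486]
tcp_rot: [0.999, 0.054, -0.0, -0.0]
contact_force: [-0.2, 0.2, -1.1]
eef_pos: [0.535, -0.3158, 0.0479]
tcp_rot: [0.999, 0.054, 0.0, 0.0]
contact_force: [-2.4, 0.5, 4.9]
```

Contact came at exactly the predicted floor height. Releasing and going back for slot 1.

```bash
python3 -m inch '[[0.7,0,0,0,0],[0.7,0,0,0,0],[0.7,0,0,0,0],[0.7,0,0,0,0]]'|sed -n 2,5p; python3 -m inch '[[0.7,0,0,-0.02,0],[0.7,0,0,-0.06,0],[0.7,0,0,-0.10,0],[0.7,0,0,-0.14,0],[0.7,0,0,-0.17,0]]'|sed -n 2,5p; python3 own.py .0605 -.042 .23
```

```text
eef_pos: [0.5347, -0.3154, 0.0464]
tcp_rot: [0.999, 0.054, -0.0, -0.0]
contact_force: [0.4, -0.2, -0.5]
opening: 0.3
eef_pos: [0.5355, -0.316, 0.2206]
tcp_rot: [0.999, 0.054, 0.002, 0.001]
contact_force: [0.8, -0.2, 0.2]
opening: 0.297
t 20.08 pos [ 0.5355 -0.316   0.2206] head 6.2 F [ 0.8 -0.2  0.2] open 0.297
shift [ 157.2 -400.7  -10.1] mm turn 2.8 rows>= 10.3
```

```bash
python3 -m inch '[[0.7,0.015,-0.038,-0.01,2.8],[0.7,0.03,-0.076,-0.013,2.8],[0.7,0.045,-0.114,-0.013,2.8],[0.7,0.06,-0.152,-0.013,2.8],[0.7,0.075,-0.19,-0.013,2.8]]'|sed -n 2,2p; python3 own.py .0605 -.042 .23;  python3 -m inch '[[0.7,0.017,-0.038,0,0],[0.7,0.034,-0.076,0,0],[0.7,0.051,-0.114,0,0],[0.7,0.068,-0.152,0,0],[0.7,0.075,-0.19,0,0]]'|sed -n 2,2p; python3 own.py .0605 -.042 .15
```

```text
eef_pos: [0.589, -0.1168, 0.2298]
t 20.5 pos [ 0.589  -0.1168  0.2298] head 3.36 F [0.3 0.5 0.5] open 0.301
shift [ 7.210e+01 -2.123e+02 -2.000e-01] mm turn -0.04 rows>= 5.4
eef_pos: [0.6535, 0.0777, 0.2293]
t 20.92 pos [0.6535 0.0777 0.2293] head 3.4 F [-0.5 -0.3  0.2] open 0.296
shift [ -3.8 -21.9  79.3] mm turn 0.0 rows>= 2.0
```

```bash
python3 -m inch '[[0.7,-0.003,-0.012,0.03,0],[0.7,-0.003,-0.021,0.06,0],[0.7,-0.003,-0.021,0.075,0],[0.7,-0.003,-0.021,0.075,0],[0.7,-0.003,-0.021,0.075,0]]'|sed -n 2,2p; python3 own.py .0605 -.042 .067
```

```text
eef_pos: [0.6474, 0.0965, 0.1534]
t 21.33 pos [0.6474 0.0965 0.1534] head 3.41 F [0.9 0.2 0.6] open 0.302
shift [ 1.5 -2.8 86.4] mm turn 0.01 rows>= 2.1
```

```bash
python3 -m inch '[[0.7,0.001,-0.0025,0.03,0],[0.7,0.001,-0.0025,0.06,0],[0.7,0.001,-0.0025,0.08,0],[0.7,0.001,-0.0025,0.083,0],[0.7,0.001,-0.0025,0.083,0]]'|sed -n 2,5p; python3 own.py .0605 -.0425 .07;python3 -m inch '[[1,0,0,0,0],[1,0,0,0,0],[1,0,0,0,0],[1,0,0,0,0],[1,0,0,0,0]]' 30; python3 own.py .0605 -.0425 .07
```

```text
eef_pos: [0.6492, 0.0984, 0.0719]
tcp_rot: [1.0, 0.029, -0.0, -0.0]
contact_force: [0.4, -0.5, -0.1]
opening: 0.298
t 21.75 pos [0.6492 0.0984 0.0719] head 3.35 F [ 0.4 -0.5 -0.1] open 0.298
shift [-0.6 -0.5  1.9] mm turn -0.05 rows>= 0.0
time: 22.17
eef_pos: [0.6513, 0.0987, 0.075]
tcp_rot: [1.0, 0.03, 0.003, 0.0]
contact_force: [0.3, -0.3, 6.3]
opening: 0.084
finger_force: 33.4
t 22.17 pos [0.6513 0.0987 0.075 ] head 3.4 F [ 0.3 -0.3  6.3] open 0.084
shift [-2.8 -0.3  5. ] mm turn 0.0 rows>= 0.1
```

```bash
python3 -m inch '[[1,0,0,-0.015,0],[1,0,0,-0.04,0],[1,0,0,-0.08,0],[1,0,0,-0.12,0],[1,0,0,-0.16,0]]'|sed -n 2,6p;python3 -m inch '[[1,-0.01,0.03,-0.03,0],[1,-0.03,0.065,-0.05,0],[1,-0.05,0.10,-0.05,0],[1,-0.07,0.135,-0.05,0],[1,-0.09,0.165,-0.05,0]]'|sed -n 2,2p;python3 -m inch '[[1,-0.02,0.035,0,0],[1,-0.04,0.07,0,0],[1,-0.05,0.08,0,0],[1,-0.05,0.08,0,0]]'|sed -n 2,6p; python3 rack.py; python3 go.py .5291 -.2733 .14 6.25
```

```text
eef_pos: [0.6479, 0.0992, 0.2332]
tcp_rot: [1.0, 0.03, -0.001, -0.0]
contact_force: [1.7, 1.3, -1.0]
opening: 0.086
finger_force: 32.2
eef_pos: [0.5677, -0.0725, 0.283]
eef_pos: [0.5217, -0.1562, 0.2821]
tcp_rot: [1.0, 0.027, -0.0, 0.0]
contact_force: [0.7, -0.5, -1.2]
opening: 0.092
finger_force: 32.3
C [ 0.5245 -0.2318] yaw 6.25 {'R': np.float64(0.7360391639750776), 'mid': np.float64(0.0008609519446715619), 'off': np.float64(-0.00010128298865633697), 'ext': (np.float64(-0.096316266038126), np.float64(0.09803816992746912)), 'xext': array([-0.0372,  0.0305]), 'n': 1658, 'k0': array([ 0.5278, -0.2314]), 'P': array([[ 0.5188, -0.1477],
       [ 0.5225, -0.1921],
       [ 0.5261, -0.2346],
       [ 0.5284, -0.2736],
       [ 0.5327, -0.3122]])}
0 [ 0.5153 -0.1483]
1 [ 0.5199 -0.1901]
2 [ 0.5245 -0.2318]
3 [ 0.5291 -0.2736]
4 [ 0.5336 -0.3153]
t 23.48 pos [ 0.5238 -0.1532  0.282 ] head 3.4 F [-0.2  0.3 -1.8] open 0.088
shift [ -1.9 120.3 141.9] mm turn -2.85 rows>= 4.5
```

```bash
python3 -m inch '[[1,0,0.035,0.01,-2.85],[1,0,0.07,0.04,-2.85],[1,-0.001,0.105,0.075,-2.85],[1,-0.001,0.12,0.11,-2.85],[1,-0.001,0.12,0.14,-2.85]]'|sed -n 2,2p; python3 -m inch '[[1,0,0,0.02,0],[1,0,0,0.035,0],[1,0,0,0.035,0]]'|sed -n 2,5p;python3 go.py .5293 -.2736 .066 6.25
```

```text
eef_pos: [0.5315, -0.276, 0.1413]
eef_pos: [0.5281, -0.2705, 0.1015]
tcp_rot: [0.998, 0.055, -0.004, -0.003]
contact_force: [0.0, 0.5, -1.3]
opening: 0.088
t 24.15 pos [ 0.5281 -0.2705  0.1015] head 6.35 F [ 0.   0.5 -1.3] open 0.088
shift [ 1.1  3.5 35.5] mm turn 0.1 rows>= 0.9
```

```bash
python3 -m inch '[[1,0,0.001,0.01,0],[1,0,0.001,0.02,0],[1,0,0.001,0.03,0],[1,0,0.001,0.034,0],[1,0,0.001,0.034,0]]'|sed -n 2,5p;python3 go.py .5293 -.2736 .051 6.25; python3 -m inch '[[1,0,0,0.005,0],[1,0,0,0.01,0],[1,0,0,0.013,0],[1,0,0,0.013,0]]'|sed -n 2,4p;  python3 -m inch '[[1,0,0,0.001,0],[1,0,0,0.002,0],[1,0,0,0.002,0]]'|sed -n 2,4p
```

```text
eef_pos: [0.5294, -0.274, 0.0715]
tcp_rot: [0.999, 0.055, -0.001, -0.001]
contact_force: [0.2, 1.4, -1.7]
opening: 0.085
t 24.57 pos [ 0.5294 -0.274   0.0715] head 6.26 F [ 0.2  1.4 -1.7] open 0.085
shift [-0.1 -0.4 20.5] mm turn 0.01 rows>= 0.5
eef_pos: [0.5295, -0.2745, 0.0589]
tcp_rot: [0.999, 0.054, -0.001, -0.0]
contact_force: [-0.2, 0.2, -0.9]
eef_pos: [0.53, -0.2748, 0.0577]
tcp_rot: [0.999, 0.054, 0.0, 0.0]
contact_force: [0.1, 1.0, -1.2]
```

```bash
python3 -m inch '[[1,0,-0.001,0.002,0],[1,0,-0.001,0.004,0],[1,0,-0.001,0.005,0],[1,0,-0.001,0.005,0]]'|sed -n 2,4p;  python3 -m inch '[[1,0,0,0.001,0],[1,0,0,0.002,0],[1,0,0,0.002,0]]'|sed -n 2,4p;  python3 -m inch '[[1,0,0,0.001,0],[1,0,0,0.002,0],[1,0,0,0.002,0]]'|sed -n 2,4p
```

```text
eef_pos: [0.5296, -0.2735, 0.0522]
tcp_rot: [0.999, 0.054, -0.0, -0.0]
contact_force: [-0.0, 0.3, -0.6]
eef_pos: [0.53, -0.274, 0.0511]
tcp_rot: [0.999, 0.054, 0.0, 0.0]
contact_force: [-0.9, 0.4, 1.5]
eef_pos: [0.5302, -0.2743, 0.0511]
tcp_rot: [0.999, 0.055, -0.0, 0.0]
contact_force: [-3.5, 2.0, 8.8]
```

Down on the floor. Release, lift, go to slot 2.

```bash
python3 -m inch '[[0.7,0,0,-0.001,0],[0.7,0,0,-0.001,0],[0.7,0,0,-0.001,0],[0.7,0,0,-0.001,0]]'|sed -n 2,5p; python3 -m inch '[[0.7,0,0,-0.02,0],[0.7,0,0,-0.06,0],[0.7,0,0,-0.10,0],[0.7,0,0,-0.14,0],[0.7,0,0,-0.17,0]]'|sed -n 2,2p; python3 own.py .0605 0 .23;python3 -m inch '[[0.7,0.015,-0.038,-0.01,2.8],[0.7,0.03,-0.076,-0.013,2.8],[0.7,0.045,-0.114,-0.013,2.8],[0.7,0.06,-0.152,-0.013,2.8],[0.7,0.075,-0.19,-0.013,2.8]]'|sed -n 2,2p; python3 own.py .0605 0 .23
```

```text
eef_pos: [0.5298, -0.2736, 0.0493]
tcp_rot: [0.999, 0.054, -0.0, -0.0]
contact_force: [-0.2, -0.2, -0.5]
opening: 0.302
eef_pos: [0.5306, -0.2742, 0.2233]
t 26.73 pos [ 0.5306 -0.2742  0.2233] head 6.25 F [ 1.1 -1.3 -0. ] open 0.304
shift [ 159.9 -400.5   -7.3] mm turn 2.85 rows>= 10.3
eef_pos: [0.5839, -0.075, 0.2326]
t 27.15 pos [ 0.5839 -0.075   0.2326] head 3.41 F [ 0.4  0.3 -0.2] open 0.301
shift [  74.9 -212.2    2.6] mm turn 0.01 rows>= 5.4
```

```bash
python3 -m inch '[[0.7,0.017,-0.038,0,0],[0.7,0.034,-0.076,0,0],[0.7,0.051,-0.114,0,0],[0.7,0.068,-0.152,0,0],[0.7,0.075,-0.19,0,0]]'|sed -n 2,2p;python3 -m inch '[[0.7,0.001,-0.015,0.03,0],[0.7,0.001,-0.0235,0.06,0],[0.7,0.001,-0.0235,0.085,0],[0.7,0.001,-0.0235,0.085,0],[0.7,0.001,-0.0235,0.085,0]]'|sed -n 2,2p; python3 own.py .0605 -.0005 .067
```

```text
eef_pos: [0.6482, 0.1196, 0.232]
eef_pos: [0.6454, 0.141, 0.1454]
t 27.98 pos [0.6454 0.141  0.1454] head 3.46 F [1.5 0.1 0.6] open 0.298
shift [ 1.   0.2 78.4] mm turn 0.06 rows>= 1.9
```

```bash
python3 -m inch '[[0.7,0.001,0,0.03,0],[0.7,0.001,0,0.06,0],[0.7,0.001,0,0.075,0],[0.7,0.001,0,0.075,0],[0.7,0.001,0,0.075,0]]'|sed -n 2,5p; python3 own.py .0605 -.0005 .07;python3 -m inch '[[1,0,0,0,0],[1,0,0,0,0],[1,0,0,0,0],[1,0,0,0,0],[1,0,0,0,0]]' 30|sed -n 2,6p; python3 own.py .0605 -.0005 .07
```

```text
eef_pos: [0.6483, 0.1406, 0.0736]
tcp_rot: [1.0, 0.03, 0.0, -0.0]
contact_force: [-0.0, 0.0, 0.4]
opening: 0.3
t 28.4 pos [0.6483 0.1406 0.0736] head 3.41 F [-0.   0.   0.4] open 0.3
shift [-2.3 -0.3  3.6] mm turn 0.01 rows>= 0.1
eef_pos: [0.6499, 0.141, 0.0759]
tcp_rot: [1.0, 0.03, 0.003, 0.0]
contact_force: [-0.1, -1.1, 6.3]
opening: 0.082
finger_force: 32.3
t 28.82 pos [0.6499 0.141  0.0759] head 3.45 F [-0.1 -1.1  6.3] open 0.082
shift [-4.  -0.1  5.9] mm turn 0.05 rows>= 0.2
```

```bash
python3 -m inch '[[1,0,0,-0.015,0],[1,0,0,-0.04,0],[1,0,0,-0.08,0],[1,0,0,-0.12,0],[1,0,0,-0.16,0]]'|sed -n 2,6p;python3 -m inch '[[1,-0.01,0.03,-0.03,0],[1,-0.02,0.065,-0.05,0],[1,-0.035,0.10,-0.05,0],[1,-0.05,0.138,-0.05,0],[1,-0.065,0.175,-0.05,0]]'|sed -n 2,2p;python3 -m inch '[[1,-0.02,0.035,0,0],[1,-0.04,0.07,0,0],[1,-0.06,0.1,0,0],[1,-0.07,0.115,0,0],[1,-0.07,0.115,0,0]]'|sed -n 2,6p; python3 rack.py; python3 go.py .5255 -.2318 .14 6.25
```

```text
eef_pos: [0.6466, 0.1412, 0.234]
tcp_rot: [1.0, 0.03, -0.001, -0.0]
contact_force: [0.5, -0.1, -1.2]
opening: 0.086
finger_force: 31.2
eef_pos: [0.5923, -0.0387, 0.2838]
eef_pos: [0.5283, -0.1594, 0.2829]
tcp_rot: [1.0, 0.028, -0.001, 0.0]
contact_force: [0.4, -0.2, -2.0]
opening: 0.081
finger_force: 31.2
C [ 0.5244 -0.232 ] yaw 6.25 {'R': np.float64(0.6494268608725415), 'mid': np.float64(0.0030101924728811527), 'off': np.float64(0.0018446482247400139), 'ext': (np.float64(-0.09422216728757293), np.float64(0.10024255223333524)), 'xext': array([-0.0361,  0.032 ]), 'n': 1514, 'k0': array([ 0.5267, -0.2336]), 'P': array([[ 0.5178, -0.1465],
       [ 0.5232, -0.1954],
       [ 0.5251, -0.2349],
       [ 0.5307, -0.2688],
       [ 0.5345, -0.3172]])}
0 [ 0.5153 -0.1485]
1 [ 0.5199 -0.1903]
2 [ 0.5244 -0.232 ]
3 [ 0.529  -0.2738]
4 [ 0.5336 -0.3155]
t 30.22 pos [ 0.5304 -0.1559  0.2829] head 3.44 F [ 0.7 -0.7 -1.6] open 0.085
shift [ -9.5  75.6 142.8] mm turn -2.81 rows>= 3.9
```

```bash
python3 -m inch '[[1,-0.003,0.02,0.01,-2.8],[1,-0.006,0.04,0.04,-2.8],[1,-0.0085,0.06,0.075,-2.8],[1,-0.0095,0.076,0.11,-2.8],[1,-0.0095,0.076,0.14,-2.8]]'|sed -n 2,2p; python3 -m inch '[[1,0,0,0.02,0],[1,0,0,0.035,0],[1,0,0,0.035,0],[1,0,0,0.035,0]]'|sed -n 2,5p;python3 go.py .5255 -.232 .066 6.25
```

```text
eef_pos: [0.5258, -0.2337, 0.1406]
eef_pos: [0.5257, -0.2314, 0.1068]
tcp_rot: [0.998, 0.055, -0.001, -0.001]
contact_force: [-0.3, -0.2, -0.7]
opening: 0.083
t 30.97 pos [ 0.5257 -0.2314  0.1068] head 6.35 F [-0.3 -0.2 -0.7] open 0.083
shift [-0.2  0.6 40.8] mm turn 0.1 rows>= 1.0
```

```bash
python3 -m inch '[[1,0,0,0.01,0],[1,0,0,0.02,0],[1,0,0,0.03,0],[1,0,0,0.04,0],[1,0,0,0.04,0]]'|sed -n 2,5p;python3 go.py .5255 -.232 .051 6.25; python3 -m inch '[[1,0,0,0.004,0],[1,0,0,0.008,0],[1,0,0,0.011,0],[1,0,0,0.012,0],[1,0,0,0.012,0]]'|sed -n 2,4p;  python3 -m inch '[[1,0,0,0.001,0],[1,0,0,0.002,0],[1,0,0,0.002,0]]'|sed -n 2,4p
```

```text
eef_pos: [0.5239, -0.2318, 0.0648]
tcp_rot: [0.999, 0.054, -0.002, -0.001]
contact_force: [-0.0, 0.6, -1.7]
opening: 0.09
t 31.38 pos [ 0.5239 -0.2318  0.0648] head 6.25 F [-0.   0.6 -1.7] open 0.09
shift [ 1.6  0.4 13.8] mm turn -0.0 rows>= 0.3
eef_pos: [0.5254, -0.233, 0.0555]
tcp_rot: [0.999, 0.054, -0.0, -0.0]
contact_force: [0.3, -0.0, -1.6]
eef_pos: [0.5256, -0.2331, 0.0537]
tcp_rot: [0.999, 0.054, 0.0, 0.0]
contact_force: [-0.3, 0.5, -2.0]
```

```bash
python3 -m inch '[[1,0,-0.0005,0.001,0],[1,0,-0.0005,0.002,0],[1,0,-0.0005,0.002,0]]'|sed -n 2,4p;  python3 -m inch '[[1,0,0,0.001,0],[1,0,0,0.002,0],[1,0,0,0.002,0]]'|sed -n 2,4p
```

```text
eef_pos: [0.5257, -0.2326, 0.052]
tcp_rot: [0.999, 0.054, 0.0, 0.0]
contact_force: [-0.6, 0.7, -0.3]
eef_pos: [0.5259, -0.2329, 0.0519]
tcp_rot: [0.999, 0.055, -0.0, 0.0]
contact_force: [-3.8, 1.0, 8.4]
```

```bash
python3 -m inch '[[0.7,0,0,-0.001,0],[0.7,0,0,-0.001,0],[0.7,0,0,-0.001,0],[0.7,0,0,-0.001,0]]'|sed -n 2,5p; python3 -m inch '[[0.7,0,0,-0.02,0],[0.7,0,0,-0.06,0],[0.7,0,0,-0.10,0],[0.7,0,0,-0.14,0],[0.7,0,0,-0.17,0]]'|sed -n 2,2p; python3 -m inch '[[0.7,0.015,-0.038,-0.01,2.8],[0.7,0.03,-0.076,-0.013,2.8],[0.7,0.045,-0.114,-0.013,2.8],[0.7,0.06,-0.152,-0.013,2.8],[0.7,0.075,-0.19,-0.013,2.8]]'|sed -n 2,2p; python3 own.py .0595 .041 .23
```

```text
eef_pos: [0.5254, -0.2325, 0.0504]
tcp_rot: [0.999, 0.054, -0.0, -0.0]
contact_force: [-0.1, 0.1, -0.6]
opening: 0.3
eef_pos: [0.5262, -0.233, 0.2243]
eef_pos: [0.5795, -0.0337, 0.2337]
t 33.72 pos [ 0.5795 -0.0337  0.2337] head 3.41 F [ 1.2 -0.6  0.4] open 0.297
shift [  75.8 -211.7    3.7] mm turn 0.01 rows>= 5.4
```

```bash
python3 -m inch '[[0.7,0.017,-0.038,0,0],[0.7,0.034,-0.076,0,0],[0.7,0.051,-0.114,0,0],[0.7,0.068,-0.152,0,0],[0.7,0.075,-0.19,0,0]]'|sed -n 2,2p;python3 -m inch '[[0.7,0.001,-0.015,0.03,0],[0.7,0.001,-0.0225,0.06,0],[0.7,0.001,-0.0225,0.085,0],[0.7,0.001,-0.0225,0.085,0],[0.7,0.001,-0.0225,0.085,0]]'|sed -n 2,2p; python3 own.py .0595 .041 .067
```

```text
eef_pos: [0.6439, 0.1607, 0.233]
eef_pos: [0.641, 0.1811, 0.1464]
t 34.55 pos [0.641  0.1811 0.1464] head 3.46 F [ 0.3 -0.1  0.6] open 0.299
shift [ 2.  -1.  79.3] mm turn 0.06 rows>= 1.9
```

```bash
python3 -m inch '[[0.7,0,-0.001,0.03,0],[0.7,0,-0.001,0.06,0],[0.7,0,-0.001,0.076,0],[0.7,0,-0.001,0.076,0],[0.7,0,-0.001,0.076,0]]'|sed -n 2,5p; python3 own.py .0595 .041 .07;python3 -m inch '[[1,0,0,0,0],[1,0,0,0,0],[1,0,0,0,0],[1,0,0,0,0],[1,0,0,0,0]]' 30|sed -n 2,6p; python3 -m inch '[[1,0,0,-0.015,0],[1,0,0,-0.04,0],[1,0,0,-0.08,0],[1,0,0,-0.12,0],[1,0,0,-0.16,0]]'|sed -n 2,6p
```

```text
eef_pos: [0.6434, 0.1817, 0.0742]
tcp_rot: [1.0, 0.03, 0.001, -0.0]
contact_force: [-0.2, -0.3, 0.2]
opening: 0.299
t 34.97 pos [0.6434 0.1817 0.0742] head 3.4 F [-0.2 -0.3  0.2] open 0.299
shift [-0.8 -0.5  4.2] mm turn -0.0 rows>= 0.1
eef_pos: [0.6449, 0.1823, 0.0764]
tcp_rot: [1.0, 0.03, 0.003, -0.0]
contact_force: [1.8, -1.0, 7.4]
opening: 0.085
finger_force: 32.0
eef_pos: [0.6414, 0.1823, 0.2345]
tcp_rot: [1.0, 0.03, -0.001, -0.0]
contact_force: [0.5, 0.2, -1.0]
opening: 0.088
finger_force: 30.9
```

```bash
python3 -m inch '[[1,-0.005,0.03,-0.03,0],[1,-0.015,0.065,-0.05,0],[1,-0.03,0.10,-0.05,0],[1,-0.045,0.138,-0.05,0],[1,-0.06,0.175,-0.05,0]]'|sed -n 2,2p;python3 -m inch '[[1,-0.02,0.035,0,0],[1,-0.04,0.07,0,0],[1,-0.06,0.105,0,0],[1,-0.07,0.13,0,0],[1,-0.07,0.13,0,0]]'|sed -n 2,6p; python3 rack.py w9; python3 go.py .5205 -.1903 .14 6.25
```

```text
eef_pos: [0.5919, 0.0028, 0.2842]
eef_pos: [0.5289, -0.134, 0.2834]
tcp_rot: [1.0, 0.027, -0.0, 0.001]
contact_force: [0.9, -0.1, -1.0]
opening: 0.087
finger_force: 30.9
C [ 0.5242 -0.2328] yaw 7.250000000000001 {'R': np.float64(0.5277677980921716), 'mid': np.float64(0.003008130536684965), 'off': np.float64(0.0016491909633684534), 'ext': (np.float64(-0.09407921915112223), np.float64(0.10009548022449216)), 'xext': array([-0.0378,  0.0328]), 'n': 1375, 'k0': array([ 0.5269, -0.2341]), 'P': array([[ 0.5194, -0.1929],
       [ 0.5263, -0.2303],
       [ 0.527 , -0.273 ],
       [ 0.5326, -0.3156]])}
0 [ 0.5136 -0.1494]
1 [ 0.5189 -0.1911]
2 [ 0.5242 -0.2328]
3 [ 0.5295 -0.2744]
4 [ 0.5348 -0.3161]
t 36.78 pos [ 0.5308 -0.1297  0.2831] head 3.41 F [ 0.8 -0.1 -1.3] open 0.09
shift [-13.9  60.  143.1] mm turn -2.84 rows>= 3.7
```

View pics/w9.png

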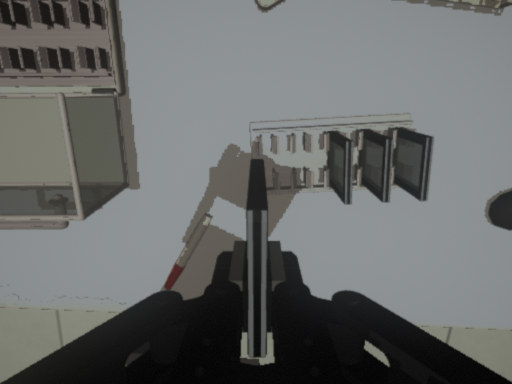

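The picture shows three cassettes upright in the rack at (341,165), (375,165) and (410,162), and two free slots near (270,150) and (305,150). The rack hasn't moved.

```bash
python3 -m inch '[[1,-0.004,0.02,0.01,-2.9],[1,-0.008,0.04,0.04,-2.9],[1,-0.014,0.06,0.075,-2.9],[1,-0.014,0.06,0.11,-2.9],[1,-0.014,0.06,0.14,-2.9]]'|sed -n 2,2p; python3 -m inch '[[1,0,0,0.02,0],[1,0,0,0.035,0],[1,0,0,0.035,0],[1,0,0,0.035,0]]'|sed -n 2,5p;python3 go.py .5202 -.1906 .066 6.3
```

```text
eef_pos: [0.5204, -0.1897, 0.1406]
eef_pos: [0.5206, -0.1892, 0.107]
tcp_rot: [0.998, 0.056, -0.001, -0.001]
contact_force: [-0.0, -1.1, -0.9]
opening: 0.084
t 37.53 pos [ 0.5206 -0.1892  0.107 ] head 6.46 F [-0.  -1.1 -0.9] open 0.084
shift [-0.5  1.4 41. ] mm turn 0.16 rows>= 1.0
```

```bash
python3 -m inch '[[1,0,0.0005,0.01,0],[1,0,0.0005,0.02,0],[1,0,0.0005,0.03,0],[1,0,0.0005,0.04,0],[1,0,0.0005,0.04,0]]'|sed -n 2,5p;python3 go.py .5202 -.1906 .051 6.3; python3 -m inch '[[1,0,0,0.004,0],[1,0,0,0.008,0],[1,0,0,0.011,0],[1,0,0,0.012,0],[1,0,0,0.012,0]]'|sed -n 2,4p;  python3 -m inch '[[1,0,0,0.001,0],[1,0,0,0.002,0],[1,0,0,0.002,0]]'|sed -n 2,4p
```

```text
eef_pos: [0.519, -0.1903, 0.0649]
tcp_rot: [0.998, 0.055, -0.002, -0.001]
contact_force: [0.7, -0.0, -2.3]
opening: 0.088
t 37.95 pos [ 0.519  -0.1903  0.0649] head 6.34 F [ 0.7 -0.  -2.3] open 0.088
shift [ 1.2  0.4 13.9] mm turn 0.04 rows>= 0.3
eef_pos: [0.5206, -0.1913, 0.0555]
tcp_rot: [0.998, 0.055, -0.0, -0.0]
contact_force: [-0.2, -0.1, -1.9]
eef_pos: [0.5207, -0.1913, 0.0537]
tcp_rot: [0.998, 0.055, 0.0, 0.0]
contact_force: [-0.1, 0.1, -0.9]
```

```bash
python3 -m inch '[[1,0,-0.0005,0.001,0],[1,0,-0.0005,0.002,0],[1,0,-0.0005,0.002,0]]'|sed -n 2,4p;  python3 -m inch '[[1,0,0,0.001,0],[1,0,0,0.002,0],[1,0,0,0.002,0]]'|sed -n 2,4p
```

```text
eef_pos: [0.5211, -0.191, 0.0526]
tcp_rot: [0.998, 0.055, 0.0, 0.0]
contact_force: [-0.5, 0.3, 3.0]
eef_pos: [0.5217, -0.1913, 0.0524]
tcp_rot: [0.998, 0.055, 0.001, 0.0]
contact_force: [-2.2, 2.4, 11.4]
```

Seated. Release and go for slot 4.

```bash
python3 -m inch '[[0.7,0,0,-0.002,0],[0.7,0,0,-0.002,0],[0.7,0,0,-0.002,0],[0.7,0,0,-0.002,0]]'|sed -n 2,5p; python3 -m inch '[[0.7,0,0,-0.02,0],[0.7,0,0,-0.06,0],[0.7,0,0,-0.10,0],[0.7,0,0,-0.14,0],[0.7,0,0,-0.17,0]]'|sed -n 2,2p; python3 -m inch '[[0.7,0.015,-0.038,-0.01,2.9],[0.7,0.03,-0.076,-0.013,2.9],[0.7,0.045,-0.114,-0.013,2.9],[0.7,0.06,-0.152,-0.013,2.9],[0.7,0.075,-0.19,-0.013,2.9]]'|sed -n 2,2p; python3 own.py .0605 .083 .23
```

```text
eef_pos: [0.5203, -0.1906, 0.0511]
tcp_rot: [0.998, 0.055, -0.0, -0.0]
contact_force: [0.6, -0.7, -0.9]
opening: 0.301
eef_pos: [0.5212, -0.1912, 0.225]
eef_pos: [0.5742, 0.0081, 0.2344]
t 40.28 pos [0.5742 0.0081 0.2344] head 3.42 F [ 0.6 -0.3  0.9] open 0.302
shift [  79.7 -211.7    4.4] mm turn 0.02 rows>= 5.4
```

```bash
python3 -m inch '[[0.7,0.017,-0.038,0,0],[0.7,0.034,-0.076,0,0],[0.7,0.051,-0.114,0,0],[0.7,0.068,-0.152,0,0],[0.7,0.078,-0.19,0,0]]'|sed -n 2,2p;python3 -m inch '[[0.7,0.001,-0.015,0.03,0],[0.7,0.002,-0.0225,0.06,0],[0.7,0.002,-0.0225,0.085,0],[0.7,0.002,-0.0225,0.085,0],[0.7,0.002,-0.0225,0.085,0]]'|sed -n 2,2p; python3 own.py .0605 .083 .067
```

```text
eef_pos: [0.6413, 0.2027, 0.2337]
eef_pos: [0.6397, 0.223, 0.147]
t 41.12 pos [0.6397 0.223  0.147 ] head 3.46 F [ 0.2 -0.3  0.7] open 0.304
shift [ 1.9 -1.1 80. ] mm turn 0.06 rows>= 1.9
```

```bash
python3 -m inch '[[0.7,0,-0.001,0.03,0],[0.7,0,-0.001,0.06,0],[0.7,0,-0.001,0.076,0],[0.7,0,-0.001,0.076,0],[0.7,0,-0.001,0.076,0]]'|sed -n 2,5p; python3 own.py .0605 .083 .07;python3 -m inch '[[1,0,0,0,0],[1,0,0,0,0],[1,0,0,0,0],[1,0,0,0,0],[1,0,0,0,0]]' 30|sed -n 2,6p; python3 -m inch '[[1,0,0,-0.015,0],[1,0,0,-0.04,0],[1,0,0,-0.08,0],[1,0,0,-0.12,0],[1,0,0,-0.16,0]]'|sed -n 2,6p;python3 -m inch '[[1,-0.005,0.03,-0.03,0],[1,-0.015,0.065,-0.05,0],[1,-0.03,0.10,-0.05,0],[1,-0.045,0.138,-0.05,0],[1,-0.06,0.175,-0.05,0]]'|sed -n 2,2p;python3 -m inch '[[1,-0.02,0.035,0,0],[1,-0.04,0.07,0,0],[1,-0.06,0.105,0,0],[1,-0.075,0.14,0,0],[1,-0.085,0.16,0,0]]'|sed -n 2,2p; python3 -m inch '[[1,0,0,0,0],[1,0,0,0,0]]'|sed -n 2,6p; python3 rack.py; python3 go.py .516 -.1485 .14 6.3
```

```text
eef_pos: [0.6421, 0.2238, 0.0752]
tcp_rot: [1.0, 0.03, 0.001, -0.0]
contact_force: [0.5, -0.6, 0.7]
opening: 0.297
t 41.53 pos [0.6421 0.2238 0.0752] head 3.4 F [ 0.5 -0.6  0.7] open 0.297
shift [-1.  -0.4  5.2] mm turn -0.0 rows>= 0.1
eef_pos: [0.6436, 0.2245, 0.0775]
tcp_rot: [1.0, 0.03, 0.003, -0.0]
contact_force: [0.5, -0.7, 6.0]
opening: 0.087
finger_force: 32.2
eef_pos: [0.6402, 0.2243, 0.2355]
tcp_rot: [1.0, 0.03, -0.001, 0.0]
contact_force: [1.2, 0.2, 0.3]
opening: 0.084
finger_force: 31.1
eef_pos: [0.5908, 0.0447, 0.2852]
eef_pos: [0.5147, -0.1215, 0.2844]
eef_pos: [0.516, -0.1194, 0.2843]
tcp_rot: [1.0, 0.029, 0.0, -0.0]
contact_force: [-0.7, -0.5, -0.6]
opening: 0.087
finger_force: 31.1
C [ 0.5219 -0.2316] yaw 8.0 {'R': np.float64(0.36885096345091395), 'mid': np.float64(0.002381833777079241), 'off': np.float64(-0.0005843801493640064), 'ext': (np.float64(-0.09509886820808543), np.float64(0.09986253576224391)), 'xext': array([-0.0375,  0.0347]), 'n': 1305, 'k0': array([ 0.5232, -0.2308]), 'P': array([[ 0.516 , -0.1443],
       [ 0.5169, -0.1926],
       [ 0.5213, -0.232 ],
       [ 0.5264, -0.2706]])}
0 [ 0.5102 -0.1484]
1 [ 0.5161 -0.19  ]
2 [ 0.5219 -0.2316]
3 [ 0.5278 -0.2732]
4 [ 0.5336 -0.3148]
t 43.52 pos [ 0.5168 -0.1178  0.2839] head 3.52 F [ 0.7 -0.6 -0.6] open 0.09
shift [ -2.7  30.7 143.9] mm turn -2.78 rows>= 3.5
```

```bash
python3 -m inch '[[1,-0.001,0.015,0.02,-2.85],[1,-0.003,0.031,0.05,-2.85],[1,-0.003,0.031,0.085,-2.85],[1,-0.003,0.031,0.12,-2.85],[1,-0.003,0.031,0.14,-2.85]]'|sed -n 2,2p; python3 -m inch '[[1,0,0,0.02,0],[1,0,0,0.035,0],[1,0,0,0.035,0],[1,0,0,0.035,0]]'|sed -n 2,5p;python3 go.py .5158 -.1486 .066 6.3
```

```text
eef_pos: [0.5137, -0.1477, 0.1393]
eef_pos: [0.5153, -0.1486, 0.1079]
tcp_rot: [0.998, 0.056, -0.001, -0.001]
contact_force: [0.1, -0.9, -0.6]
opening: 0.088
t 44.27 pos [ 0.5153 -0.1486  0.1079] head 6.41 F [ 0.1 -0.9 -0.6] open 0.088
shift [ 0.6  0.2 41.9] mm turn 0.11 rows>= 1.0
```

```bash
python3 -m inch '[[1,0,0,0.01,0],[1,0,0,0.02,0],[1,0,0,0.03,0],[1,0,0,0.04,0],[1,0,0,0.04,0]]'|sed -n 2,5p;python3 go.py .5158 -.1486 .051 6.3; python3 -m inch '[[1,0,0,0.004,0],[1,0,0,0.008,0],[1,0,0,0.011,0],[1,0,0,0.012,0],[1,0,0,0.012,0]]'|sed -n 2,4p;  python3 -m inch '[[1,0,0,0.001,0],[1,0,0,0.002,0],[1,0,0,0.002,0]]'|sed -n 2,4p
```

```text
eef_pos: [0.5146, -0.1482, 0.0668]
tcp_rot: [0.999, 0.055, -0.001, -0.002]
contact_force: [1.4, 3.3, -2.4]
opening: 0.085
t 44.68 pos [ 0.5146 -0.1482  0.0668] head 6.25 F [ 1.4  3.3 -2.4] open 0.085
shift [ 1.2  0.6 15.8] mm turn -0.05 rows>= 0.4
eef_pos: [0.5149, -0.1484, 0.0562]
tcp_rot: [0.999, 0.055, -0.001, -0.002]
contact_force: [-0.8, 5.7, 0.8]
eef_pos: [0.515, -0.1484, 0.0545]
tcp_rot: [0.999, 0.055, -0.001, -0.002]
contact_force: [1.1, 6.6, 1.4]
```

```bash
python3 -m inch '[[1,0,-0.001,0,0],[1,0,-0.0015,0,0],[1,0,-0.0015,0,0]]'|sed -n 2,4p;  python3 -m inch '[[1,0,-0.0005,0.001,0],[1,0,-0.0005,0.002,0],[1,0,-0.0005,0.002,0]]'|sed -n 2,4p; python3 -m inch '[[1,0,0,0.001,0],[1,0,0,0.0015,0],[1,0,0,0.0015,0]]'|sed -n 2,4p
```

```text
eef_pos: [0.515, -0.148, 0.0546]
tcp_rot: [0.998, 0.055, -0.0, -0.0]
contact_force: [-0.4, 4.1, 0.8]
eef_pos: [0.5152, -0.1479, 0.0533]
tcp_rot: [0.998, 0.055, -0.0, -0.0]
contact_force: [-3.1, 4.7, 5.4]
eef_pos: [0.5152, -0.148, 0.0533]
tcp_rot: [0.998, 0.055, -0.001, -0.0]
contact_force: [-5.5, 5.9, 11.8]
```

Floor contact is at the predicted 0.0533. Release, lift and look.

```bash
python3 -m inch '[[1,0,-0.0015,-0.002,0],[1,0,-0.0015,-0.002,0],[0.7,0,-0.0015,-0.002,0],[0.7,0,-0.0015,-0.002,0],[0.7,0,-0.0015,-0.002,0]]'|sed -n 2,5p; python3 -m inch '[[0.7,0,0,0,0],[0.7,0,0,-0.03,0],[0.7,0,0,-0.06,0],[0.7,0,0,-0.10,0],[0.7,0,0,-0.14,0]]'|sed -n 2,2p; python3 -m inch '[[0.8,-0.03,0.02,-0.03,0],[0.9,-0.06,0.04,-0.06,0],[1,-0.06,0.06,-0.09,0],[1,-0.06,0.08,-0.09,0],[1,-0.06,0.08,-0.09,0]]'|sed -n 2,2p; python3 b.py w10 cas_0_mid
python3 - <<'E'
from h import *
c=np.load('pics/w10.npz')['c'];t=np.radians(6.25);q=c[...,:2]-[.5245,-.2317]
X=q[...,0]*np.cos(t)+q[...,1]*np.sin(t);Y=-q[...,0]*np.sin(t)+q[...,1]*np.cos(t)
for k in range(5):
    m=(abs(Y-(.084-.042*k))<.016)&(abs(X)<.05)&(c[...,2]>.09)&(c[...,2]<.2)
    print(k,m.sum(),np.percentile(X[m],[1,99]).round(4),np.percentile(Y[m],[1,50,99]).round(4),np.percentile(c[m][:,2],[2,50,98]).round(4))
E
```

```text
eef_pos: [0.5153, -0.1472, 0.0532]
tcp_rot: [0.998, 0.055, 0.0, 0.001]
contact_force: [-0.1, -0.1, -0.2]
opening: 0.297
eef_pos: [0.5143, -0.1464, 0.1937]
eef_pos: [0.4649, -0.2368, 0.2869]
cas_0_mid 0.6 [246.1 105.7] [ 0.5238 -0.2203  0.1045]
0 792 [-0.0371  0.0322] [0.0815 0.0845 0.09  ] [0.0913 0.1053 0.1069]
1 655 [-0.0404  0.0284] [0.041  0.0446 0.0493] [0.0925 0.1055 0.1072]
2 568 [-0.0405  0.0289] [0.0078 0.0118 0.0159] [0.0933 0.1054 0.1071]
3 630 [-0.0405  0.0292] [-0.0398 -0.0352 -0.0315] [0.095  0.1056 0.1073]
4 834 [-0.0405  0.0285] [-0.089  -0.0828 -0.08  ] [0.091  0.1052 0.1073]
```

View pics/w10.png

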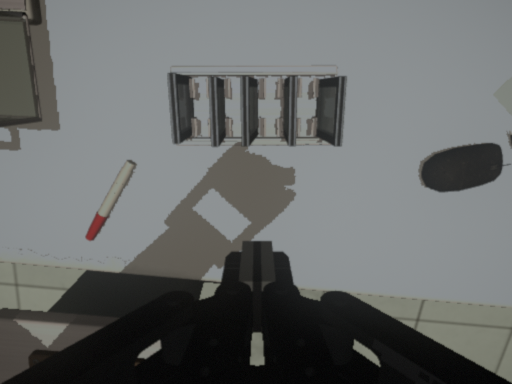

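All five cassettes stand in the rack, at columns 172–345 and rows 70–145, with every top at z 0.105. They are fully down with slight lean from slot play. Now I'll close the hood from the front.

```bash
python3 own.py -.15 0 .25;  python3 -m inch '[[1,0,-0.038,0,2.85],[1,0,-0.076,0,2.85],[1,0,-0.114,0,2.85],[1,0,-0.152,0,2.85],[1,0,-0.19,0,2.85]]'|sed -n 2,2p; python3 -m inch '[[1,0,0,0,0],[1,0,0,0,0]]'|sed -n 2,2p; python3 own.py -.15 0 .25
```

```text
t 47.45 pos [ 0.4639 -0.2331  0.2829] head 6.21 F [-0.1  0.5 -0.4] open -0.0
shift [  11.2 -362.8   33. ] mm turn 2.81 rows>= 8.7
eef_pos: [0.442, -0.0411, 0.2814]
eef_pos: [0.4425, -0.0413, 0.2819]
t 48.03 pos [ 0.4425 -0.0413  0.2819] head 3.75 F [ 0.3  0.  -0.3] open 0.001
shift [   4.5 -170.1   32. ] mm turn 0.35 rows>= 4.2
```

```bash
python3 -m inch '[[1,0.001,-0.036,0.01,0.3],[1,0.002,-0.072,0.02,0.3],[1,0.003,-0.108,0.03,0.3],[1,0.004,-0.144,0.03,0.3],[1,0.004,-0.17,0.03,0.3]]'|sed -n 2,2p; python3 -m inch '[[1,0,0,0.04,0],[1,0,0,0.08,0],[1,0,0,0.12,0],[1,0,0,0.147,0],[1,0,0,0.147,0]]'|sed -n 2,4p; python3 own.py -.145 0 .103
```

```text
eef_pos: [0.4363, 0.1275, 0.2512]
eef_pos: [0.4314, 0.1251, 0.0986]
tcp_rot: [1.0, 0.027, -0.008, 0.0]
contact_force: [-0.1, 0.6, -1.2]
t 48.87 pos [0.4314 0.1251 0.0986] head 3.09 F [-0.1  0.6 -1.2] open -0.001
shift [ 9.6 -3.5 -4.6] mm turn -0.31 rows>= 0.3
```

```bash
python3 -m inch '[[1,0.02,-0.002,0,0],[1,0.035,-0.002,-0.012,0],[1,0.053,-0.002,-0.025,0],[1,0.071,-0.002,-0.036,0],[1,0.089,-0.002,-0.0435,0]]'|sed -n 2,4p; python3 own.py -.061 0 .1475; python3 -m inch '[[1,0.02,0,-0.005,0],[1,0.039,0,-0.008,0],[1,0.06,0,-0.007,0],[1,0.08,0,-0.005,0],[1,0.08,0,-0.005,0]]'|sed -n 2,4p; python3 own.py .018 0 .153
```

```text
eef_pos: [0.526, 0.1325, 0.1512]
tcp_rot: [1.0, 0.027, -0.002, 0.0]
contact_force: [-3.1, -0.1, -0.5]
t 49.28 pos [0.526  0.1325 0.1512] head 3.1 F [-3.1 -0.1 -0.5] open 0.001
shift [-1.2 -1.7  3.7] mm turn -0.3 rows>= 0.1
eef_pos: [0.6094, 0.1365, 0.1564]
tcp_rot: [1.0, 0.027, 0.002, 0.0]
contact_force: [0.4, -0.6, 0.3]
t 49.7 pos [0.6094 0.1365 0.1564] head 3.07 F [ 0.4 -0.6  0.3] open -0.004
shift [-5.7 -2.6  3.3] mm turn -0.33 rows>= 0.2
```

```bash
python3 b.py w11 hood_bar hood_rear_edge
python3 - <<'E'
from h import *
s=cam('side');save(s,'s2')
for q in ('hood_bar','hood_rear_edge'):
    for d in ctrl.tip_of(q,s)[:2]: print(q,round(d['score'],2),d['at'],atd(s,d['at']))
E
```

```text
hood_rear_edge 0.91 [254.9 213.7] [0.6347 0.1391 0.1974]
hood_bar 0.56 [228.0, 193.8] [0.55809261 0.142564   0.19403873]
hood_rear_edge 0.83 [195.2, 184.2] [ 0.80965885 -0.08007729  0.07588443]
```

View pics/s2.png

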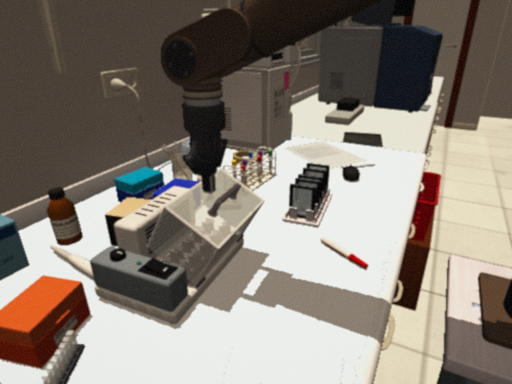

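The side picture shows the hood half closed at (215,210) with the finger on its top face, and the five cassettes standing in the rack at (308,190). I'll continue.

```bash
python3 -m inch '[[1,0.013,-0.001,0.003,0],[1,0.03,-0.002,0.009,0],[1,0.045,-0.002,0.018,0],[1,0.06,-0.002,0.028,0],[1,0.066,-0.002,0.034,0]]'|sed -n 2,4p; python3 -m inch '[[1,0,0,0.002,0],[1,0,0,0.004,0],[1,0,0,0.004,0]]'|sed -n 2,4p;python3 own.py .089 0 .119
```

```text
eef_pos: [0.6753, 0.1432, 0.1232]
tcp_rot: [1.0, 0.027, 0.005, -0.0]
contact_force: [3.1, 0.5, 7.3]
eef_pos: [0.6765, 0.1433, 0.1219]
tcp_rot: [1.0, 0.027, 0.007, -0.0]
contact_force: [4.8, 0.6, 7.7]
t 50.67 pos [0.6765 0.1433 0.1219] head 3.14 F [4.8 0.6 7.7] open 0.004
shift [-2.1  0.2  2.9] mm turn -0.26 rows>= 0.1
```

```bash
python3 -m inch '[[1,0,0,0.002,0],[1,0,0,0.004,0],[1,0,0,0.004,0]]'|sed -n 2,4p;python3 -m inch '[[1,0,0,0.002,0],[1,0,0,0.004,0],[1,0,0,0.004,0]]'|sed -n 2,4p
```

```text
eef_pos: [0.6777, 0.1433, 0.121]
tcp_rot: [1.0, 0.027, 0.009, -0.0]
contact_force: [3.7, 0.7, 14.8]
eef_pos: [0.6778, 0.1433, 0.1209]
tcp_rot: [1.0, 0.028, 0.009, -0.0]
contact_force: [-1.8, -1.2, 24.1]
```

```bash
python3 -m inch '[[1,0,0,-0.03,0],[1,0,0,-0.07,0],[1,0,0,-0.11,0],[1,-0.04,0,-0.15,0],[1,-0.08,0,-0.17,0]]'|sed -n 2,2p; python3 -m inch '[[1,-0.03,0,0,0],[1,-0.03,0,0,0],[1,-0.03,0,0,0]]'|sed -n 2,2p; python3 b.py w12 hood_bar hood_rear_edge switch_press
python3 - <<'E'
from h import *
np.set_printoptions(precision=4,suppress=True)
a=np.load('pics/w1.npz')['c'].reshape(-1,3);c=np.load('pics/w12.npz')['c'].reshape(-1,3)
for c in (a,c):
    b=c[(c[:,2]>.178)&(c[:,2]<.2)&(c[:,1]<.25)&(c[:,0]>.6)&(c[:,0]<.68)];print('bar',len(b),b.mean(0),b[:,2].max())
    t=c[(c[:,2]>.14)&(c[:,2]<.165)&(c[:,0]<.72)&(c[:,0]>.67)&(abs(c[:,1]-.14)<.09)];print('edge',len(t),t[t[:,0]>.69].mean(0))
    for X in (.599,.611,.623,.635):
        k=(abs(c[:,0]-X)<.003)&(abs(c[:,1]-.283)<.006)&(c[:,2]>.08)&(c[:,2]<.12);print(X,np.median(c[k][:,2]))
E
```

```text
eef_pos: [0.6073, 0.1393, 0.2735]
eef_pos: [0.5749, 0.138, 0.2701]
hood_bar 0.84 [259.3 103.2] [0.6408 0.1403 0.1882]
hood_rear_edge 0.88 [259.7  13.8] [0.7065 0.1436 0.1522]
switch_press 0.96 [115.6 133.2] [0.6001 0.2831 0.0997]
bar 1630 [0.6408 0.1412 0.1874] 0.19045557067415592
edge 9932 [0.6996 0.131  0.1527]
0.599 0.10867498869417999
0.611 0.10687551454365371
0.623 0.10469757281754272
0.635 0.10208916482275282
bar 2013 [0.6409 0.1403 0.1873] 0.19050686539146977
edge 11963 [0.6995 0.1317 0.1527]
0.599 0.10131320704539426
0.611 0.10375489901368473
0.623 0.10610260177335007
0.635 0.10849990147955724
```

The hood is back at its original closed pose, the switch is off, and the robot is clear. Handing in.

```bash
python3 -c "
from plant import ctrl
print(ctrl.sign_off())"
```

```text
the job is handed in; nothing more can be done
None
```

Job handed in: the dryer is off, all five cassettes stand fully down in their own rack slots, the hood is fully closed, and I never moved near the timer.

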